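# Load a square bottle into the labelling jig and latch its sliding keeper

## Robot

A 6-joint arm with a two-finger parallel gripper is mounted at the origin on the work surface. World frame = base frame: x ahead of the robot, y to its left, z up, the work surface at z = 0. Lengths are in m, angles in rad, forces in N, time in s.
With the tool pointing down it reaches from about 0.25 to 0.725 m from the base axis. Payload 4 kg.
Tool frame: the origin (TCP) lies midway between the tips of the shut fingers; the grasp point (between the pads) lies 19 mm behind it (arm.hold_point_z is the distance from the TCP to the grasp point, in m); x points along the fingers, z is the direction in which the jaws open and shut, and the axes are right-handed (so a half turn about x gives the same grasp; the last joint's range is limited). The gripper opens to 85 mm and grips with 20 to 120 N. Pads are 22 mm wide; open, the fingers measure 114 mm over their backs; the gripper's body (76 mm by 85 mm) begins 54 mm behind the grasp point. The pads swing forward as they close: fully open they stand 13 mm farther back than shut.
Start: joints at [-1.282, 0.241, 0.005, 1.335, 0, 1.571], TCP at [0.142, -0.479, 0.231] pointing down, gripper open.
Joint ranges: [-2.72, 2.72], [-1.05, 1.87], [-1.09, 1.28], [-1.99, 2.15], [-1.42, 1.44], [-3.14, 3.14]. Speed limits (rad/s): [2.79, 2.79, 3.14, 3.14, 3.14, 3.14].

## Interface

Orientations are given as a unit quaternion [x, y, z, w].
In Python, from workcell import arm gives the robot as it stands.
- The arm moves only by the tool arm_command, never from a script. Its argument "rows" is a list of rows, each an object with "travel": the shift along the tool's x, y, z in mm, a list of three; "rotation": the turn, a rotation vector about the tool's x, y, z in degrees, a list of three; "fingers": the opening, from -1 (shut) to 1 (fully open), so that 0 is half open. A call has 1 to 5 rows; each row is the pose to reach, as a shift and turn from the pose commanded when the call began, along the tool's axes at that moment; what a row does not reach only later rows make up. A row lasts 1/8 s, in which the tool goes at most 62.5 mm and 10.7 degrees, less where a joint would pass 70% of its speed; a pose out of reach is approached as far as the arm can. A call with a gripper value outside its range is refused whole. The fingers move at their own pace and stop on an object; "grip_force" is the grip in N (left out, the last holds). Time passes only in rows, so rows that repeat a pose let the fingers close. It gives the time, the measured TCP pose, the force and the opening at its end, in the units of the state.
- arm.get_state(): the state, without advancing time (a new reading comes with each control period).
- arm.get_image(name): name is "side" or "top"; returns a dict with "color" (420x560x3 uint8, red, green, blue), "depth" (420x560 float32, m along the optical axis (not along the pixel's ray), 0 where there is no reading), "vfov" (degrees; the focal length in pixels is half the picture's height over the tangent of half this angle, whatever the lens; pixels are square), "cx", "cy" (the principal point, pixels), "R" (3x3) and "t" (3): a world point X has camera coordinates R X + t. Camera axes: x right, y down, z forward; pixel columns grow to the right and rows downward; lengths in m; the calibration is good to about 2 mm. A picture is of the moment at which its call begins.
- arm.hand_in(): hands the job in, once; it reports no verdict.
The state is a dict: "t": time; "joints": joint angles; "dq": joint speeds; "tau": joint torques, N m; "position": TCP position; "ee_rot": TCP orientation; "wrist_force": force on the tool from outside, world axes, zero at the start; "ft_torque": the same for the moment, N m; "finger_gap": finger opening in m.
Only numpy, scipy, OpenCV 4.12 (cv2) and the standard library are available. Lean on these libraries where they do the work, as an engineer would, in place of code of your own. Each camera call takes 0.05 s, during which the arm holds its last target.

## Task

Pinch in the spring button of the labelling jig and slide its sleeve open until the button pops out through the sleeve's other hole, lay the longer of the two square bottles from the cardboard tray fully down in the jig's pocket with its neck between the two posts, then pinch the button in again and slide the sleeve back until the button pops through the first hole, so that the keeper plate is latched over the bottle. Leave the shorter square bottle, the round bottles and the tub of caps where they are.

Things in the scene. Friction and masses are not known exactly. Their poses are not given: they have to be found in the camera images.
- jig: labelling jig fixed to the bench: white base plate 8 mm thick, x -95..90, y -145..160 (mm, jig frame, as all jig offsets here). Origin on the bench; y along the jig, the way the sleeve opens; z up. An aluminium 26 mm square tube runs along y at x 55, z 47, y -130..150, on end blocks (to y -140 and 160, 64 high). Nothing but the keeper plate stands above the base plate between sleeve and pocket (x -17..38)
- sleeve_hole (a point): centre of the sleeve's section at its first hole (jig x 55, y -20, z 47 when closed); travels with it. Steel square sleeve on the tube, 34 x 34 mm (x 38..72, z 30..64), 185 long, y -125..60 when closed. Its +x side has two 19 mm square holes 80 mm apart: closed, the first is over the button at y -20 and the second at y -100; open, the second is over the button
- keeper (a joint): travel of the sleeve with its keeper plate along jig +y, m: 0 closed and latched (as at the start, plate over the pocket), 0.080 open and latched in the other hole; end stops at -0.012 and 0.092; about 1.5 N of sliding friction
- keeper_plate (a point): point on top (z 68) of the keeper plate, above the pocket's centre line: steel plate 4 mm thick, 40 mm along y, fixed on the sleeve's top and reaching across the pocket (x -80..72). Its underside is at z 64, 6 mm above a seated bottle. Closed it spans y 20..60, open y 100..140
- snap (a joint): how far the domed spring button (16 mm thick) is pressed, m: 0 out through a hole (10 mm proud of the sleeve's +x side, sleeve locked), 0.010 flush, 0.0125 under the sleeve's wall. 3 N out, 6.5 N in. Pinched flush, one finger over the hole and one on the sleeve's -x side, it lets the sleeve slide off over its dome (about 10 N); it pops out of itself when the next hole comes over it
- button_tip (a point): outer tip of the button, at jig x 82 (when out), y -20, z 47. The button sits in the fixed tube and does not travel with the sleeve; pressing is along jig -x
- pocket (a point): centre of the pocket's floor, at jig x -50, y 20, z 8. The pocket is 56 mm wide (x -78..-22) between low rails (to z 20, y -15..55) and 116 long (y -38..78). At its -y end two posts (x -82..-71 and -29..-18, y -44..-38, to z 50) leave a 42 mm gap for the neck; at its +y end a wall to z 52
- bottle: the longer square bottle, lying on its side: body 50 x 50 mm, 110 long, then shoulder, neck and black cap 34 mm across, 20 long (150 in all), about 0.2 to 0.4 kg. Origin under the middle of the 110 mm body; y along it, cap towards -y (75 to 95 mm from the origin), z up. Seated, its origin is at the pocket point and its axes match the jig's
- bottle_cap (a point): outer end of the longer bottle's cap, on its axis, 95 mm from the body's middle, 25 mm up
- short_bottle: bystander: the shorter square bottle, the same section, cap and lie, but body 75 mm long; leave alone
- tray: fixed cardboard tray 280 (x) x 210 (y) mm, walls 22 mm high, floor 4 mm thick, on which the two square bottles lie about 130 mm apart in either order. Origin under its middle
- round_a: bystander: upright round bottle, 54 mm diameter, 150 mm high, beside the tray's +x side; origin under it
- round_b: bystander: upright round bottle, 54 mm diameter, 150 mm high, beyond the sleeve; origin under it
- cap_tub: bystander: open grey tub 120 x 90 x 60 mm with black caps; origin under it
There are look-alikes about, which are no part of the job. Leave any blue or turquoise look-alike of the bottle alone.

How it is judged:
By the outcome, as a careful person would: the job done as asked, in the order asked, and still so for the second after the job is handed in, with the robot touching nothing.
It also fails if it takes over 72 s, if anything falls off the work surface, if the arm or the gripper's body presses on something with over 40 N, if the wrist force passes 120 N, or if a joint passes its speed limit or range.

## Working session

There is one attempt and no reset: what is moved stays moved. The work goes in short steps, Python scripts to look and compute and a tool call to move; the robot and the scene stay as the last step left them, time stands still between calls to the robot, and variables do not carry over. Pictures are saved under pics/ and viewed, and the job is handed in when it is done.

Besides the shell and the picture viewer there is one more tool, called after ">>>" by a JSON object that holds its "method" and its "body". arm_command: Moves the arm, as the interface text tells. Its arguments: {"type":"object","properties":{"rows":{"type":"array"},"grip_force":{"type":"number"}},"required":["rows"]}

```bash
ls; mkdir -p pics; python3 - <<'E'
from workcell import arm
import cv2,numpy as np
s=arm.get_state();print(s)
for n in("side","top"):
    i=arm.get_image(n);cv2.imwrite(f"pics/{n}0.png",cv2.resize(i["color"][:,:,::-1],(800,600)))
    print(n,i["vfov"],i["cx"],i["cy"],i["R"],i["t"],-np.array(i["R"]).T@i["t"])
print(arm.hold_point_z)
E
```

```text
pics
{'t': 0.0, 'joints': array([-1.28200764e+00,  2.41399491e-01,  3.73768351e-03,  1.33517429e+00,
       -1.92115761e-05,  1.57079095e+00]), 'dq': array([ 4.07490491e-04, -1.69274792e-03,  6.46506116e-04,  4.43636125e-04,
        6.31243156e-05, -2.86339844e-04]), 'tau': array([ 1.32474768e-03, -3.72315717e+01,  2.52410120e+01,  1.68173126e-02,
        1.34370011e-04, -2.48730935e-06]), 'position': array([ 0.14221482, -0.47870661,  0.23042481]), 'ee_rot': array([ 0.42327413,  0.56732609, -0.4224225 ,  0.56616194]), 'wrist_force': array([-0.01677029,  0.25154039, -0.93567254]), 'ft_torque': array([-0.03073748,  0.03759928, -0.0142679 ]), 'finger_gap': 0.0853549993654797}
side 53.90199505315617 278.6061306288526 211.67355119826738 [[ 0.9963483  -0.0851544   0.00622858]
 [-0.04581926 -0.59481062 -0.80255898]
 [ 0.07204625  0.79934289 -0.59654026]] [-0.54660643  0.0152582   1.0297476 ] [ 0.47112005 -0.86059162  0.62993609]
top 54.15865844379244 282.7640528068408 202.11409894265734 [[-0.02350331 -0.99951047 -0.02064987]
 [-0.9915755   0.0259386  -0.12690631]
 [ 0.12737981  0.01749319 -0.99169974]] [-0.06339276  0.51018416  0.9876926 ] [ 0.37858407 -0.09387309  1.04293103]
0.0187
```

View pics/side0.png

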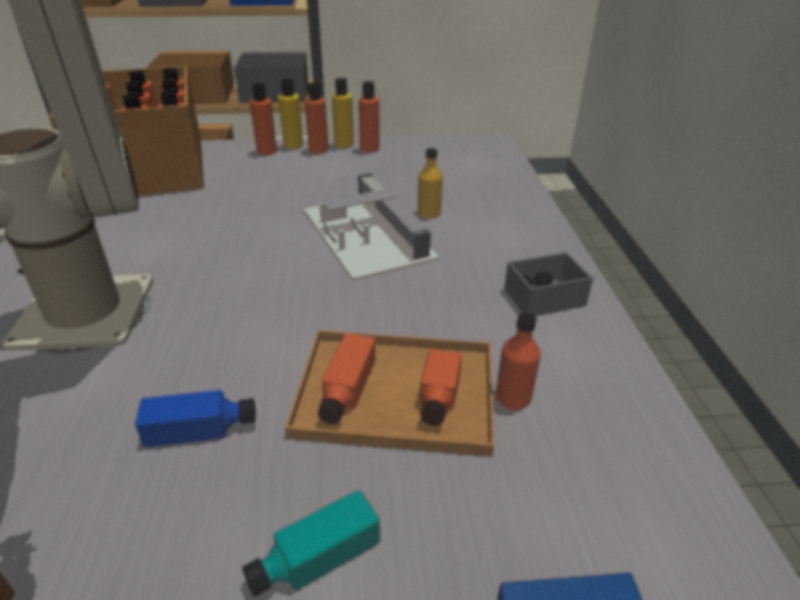

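View pics/top0.png

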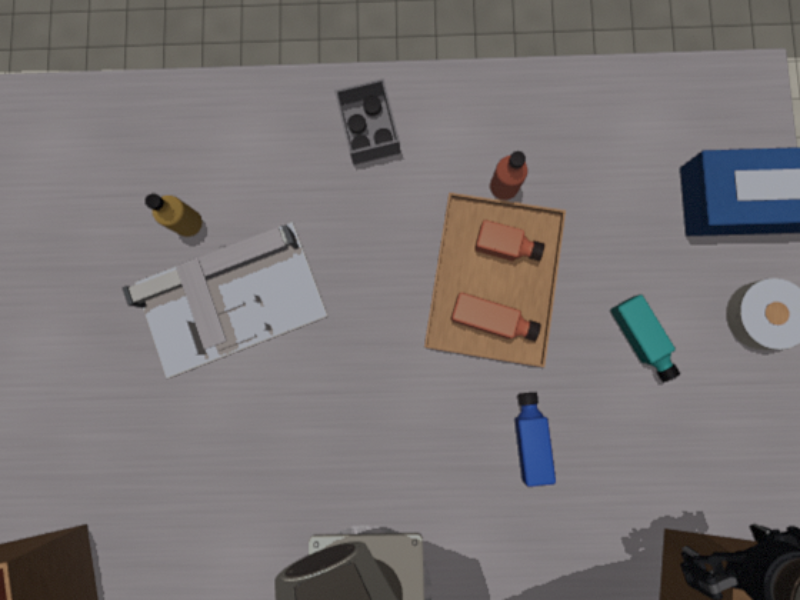

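```bash
cat > h.py <<'E'
from workcell import arm
import cv2,numpy as np
def K(i):
    f=i["color"].shape[0]/2/np.tan(np.radians(i["vfov"])/2);return f,i["cx"],i["cy"]
def ray(i,uv,z):
    f,cx,cy=K(i);uv=np.atleast_2d(np.asarray(uv,float));R=np.array(i["R"]);C=-R.T@i["t"]
    d=np.c_[(uv[:,0]-cx)/f,(uv[:,1]-cy)/f,np.ones(len(uv))]@R
    return C+d*((z-C[2])/d[:,2])[:,None]
def cloud(i):
    f,cx,cy=K(i);h,w=i["depth"].shape;v,u=np.mgrid[:h,:w];D=i["depth"];R=np.array(i["R"])
    P=np.stack([(u-cx)/f*D,(v-cy)/f*D,D],-1)-i["t"]
    P=P@R; P[D==0]=np.nan; return P
def proj(i,X):
    f,cx,cy=K(i);c=np.atleast_2d(X)@np.array(i["R"]).T+i["t"];return np.c_[f*c[:,0]/c[:,2]+cx,f*c[:,1]/c[:,2]+cy]
E
python3 - <<'E'
from h import *
i=arm.get_image("top");np.save("/tmp/top.npy",i,allow_pickle=True)
j=arm.get_image("side");np.save("/tmp/side.npy",j,allow_pickle=True)
c=i["color"][:,:,::-1]
cv2.imwrite("pics/jig1.png",cv2.resize(c[150:270,80:235],None,fx=5,fy=5,interpolation=cv2.INTER_CUBIC))
cv2.imwrite("pics/tray1.png",cv2.resize(c[130:260,290:400],None,fx=4.5,fy=4.5,interpolation=cv2.INTER_CUBIC))
P=cloud(i)
for (u,v) in [(100,200),(150,235),(150,215),(140,200),(345,222),(357,168),(300,300)]: print((u,v),P[v,u].round(4))
cs=j["color"][:,:,::-1]
cv2.imwrite("pics/jigs.png",cv2.resize(cs[115:200,200:315],None,fx=6.5,fy=6.5,interpolation=cv2.INTER_CUBIC))
E
```

```text
(100, 200) [0.5217 0.3687 0.0601]
(150, 235) [0.433  0.2413 0.0695]
(150, 215) [0.4811 0.2432 0.0665]
(140, 200) [0.5181 0.268  0.0668]
(345, 222) [ 0.4535 -0.225   0.0535]
(357, 168) [ 0.585  -0.2599  0.0535]
(300, 300) [ 0.2663 -0.1125 -0.0024]
```

View pics/jig1.png

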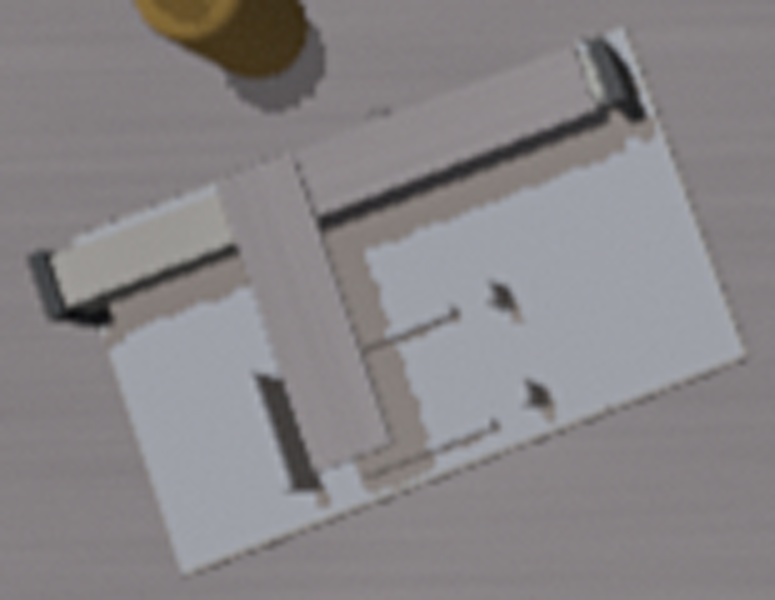

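View pics/tray1.png

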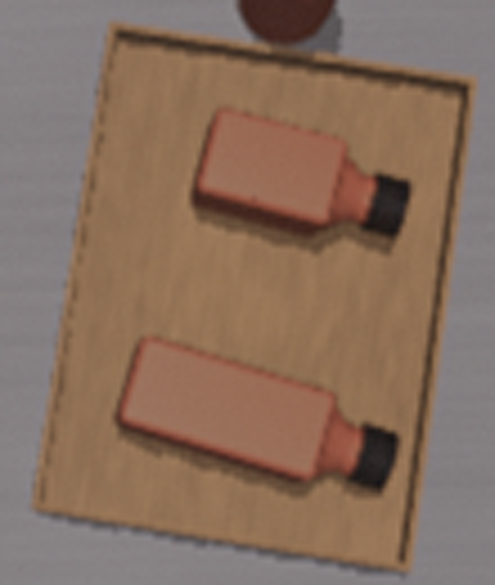

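View pics/jigs.png

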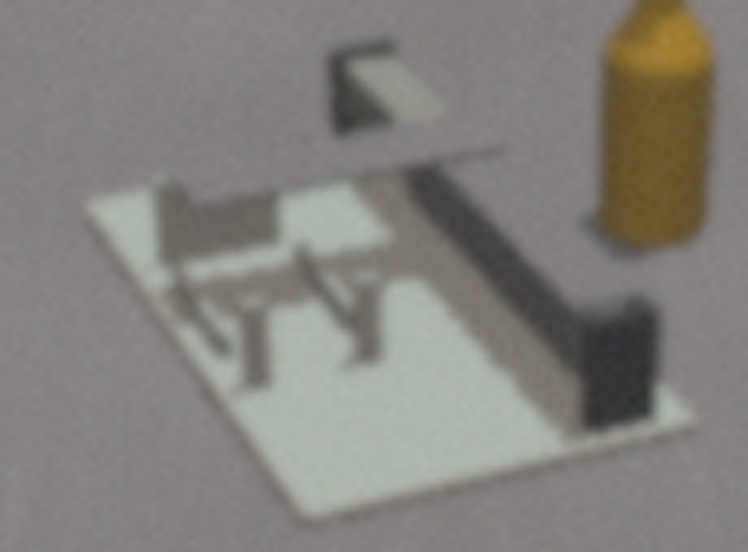

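```bash
python3 - <<'E'
from h import *
i=np.load("/tmp/top.npy",allow_pickle=True).item();j=np.load("/tmp/side.npy",allow_pickle=True).item()
def fit(J,W):
    m,w=J.mean(0),W.mean(0);a=np.array([np.arctan2(*(0,0))]);A=(J-m);B=(W-w)
    th=np.arctan2((A[:,0]*B[:,1]-A[:,1]*B[:,0]).sum(),(A*B).sum());R=np.array([[np.cos(th),-np.sin(th)],[np.sin(th),np.cos(th)]])
    return th,w-R@m,R
px=np.array([[185,575],[745,355],[625,28]])/5+[80,150]-0.4
W=ray(i,px,.008)[:,:2];J=np.array([[-.095,.160],[-.095,-.145],[.09,-.145]])
th,o,R=fit(J,W);print("top",np.degrees(th),o,((R@J.T).T+o-W)*1e3, np.linalg.norm(W[0]-W[1]),np.linalg.norm(W[2]-W[1]))
ps=np.array([[88,207],[310,520],[697,420]])/6.5+[200,115]-.4
Ws=ray(j,ps,.008)[:,:2];ths,os,Rs=fit(J,Ws);print("side",np.degrees(ths),os,np.linalg.norm(Ws[0]-Ws[1]),np.linalg.norm(Ws[2]-Ws[1]))
def j2w(x,y,z): return np.r_[R@[x,y]+o,z]
# keeper plate from depth
P=cloud(i);m=(P[...,2]>.056)&(P[...,2]<.078)
rel=P[...,:2]-o;L=np.where(np.isnan(rel),0,rel)@R
reg=m&(L[...,0]>-.09)&(L[...,0]<.03)&(abs(L[...,1])<.16)
q=L[reg];print("keeper x",q[:,0].min(),q[:,0].max(),"y",np.percentile(q[:,1],[1,50,99]),"z",np.median(P[...,2][reg]))
reg=m&(L[...,0]>.03)&(L[...,0]<.1)&(abs(L[...,1]+.03)<.05)
q=L[reg];print("sleeve x",np.percentile(q[:,0],[1,5,50,95,99]))
# bottle
m=(P[...,2]>.047)&(P[...,2]<.06)
n,lab,st,ce=cv2.connectedComponentsWithStats(m.astype(np.uint8))
for k in range(1,n):
    if st[k,4]>150:
        pts=P[lab==k][:,:2].astype(np.float32);r=cv2.minAreaRect(pts*1000);print(k,st[k],ce[k],r)
# overlays
c=i["color"][:,:,::-1].copy();c=cv2.resize(c[150:270,80:235],None,fx=5,fy=5,interpolation=cv2.INTER_CUBIC)
for X in [(.082,-.02,.047),(-.08,20e-3,.068),(-.08,60e-3,.068),(.072,.02,.068),(.072,.06,.068),(.055,-.14,.064),(.055,.16,.064),(-.0235,-.041,.05),(-.0765,-.041,.05),(-.095,.16,.008)]:
    u=(proj(i,j2w(*X))[0]-[80,150]+.4)*5;cv2.circle(c,tuple(u.astype(int)),4,(0,0,255),1)
cv2.imwrite("pics/ov1.png",c)
c=cv2.resize(j["color"][:,:,::-1][115:200,200:315],None,fx=6.5,fy=6.5,interpolation=cv2.INTER_CUBIC)
for X in [(.082,-.02,.047),(-.08,20e-3,.068),(-.08,60e-3,.068),(.072,.02,.068),(.072,.06,.068),(.055,-.14,.064),(.055,.16,.064),(-.0235,-.041,.05),(-.0765,-.041,.05),(-.095,.16,.008)]:
    u=(proj(j,j2w(*X))[0]-[200,115]+.4)*6.5;cv2.circle(c,tuple(u.astype(int)),4,(0,0,255),1)
cv2.imwrite("pics/ov2.png",c)
E
```

```text
top 19.94112965621581 [0.50699046 0.22948236] [[-1.05708774  1.86673101]
 [-0.77037629 -1.9035507 ]
 [ 1.82746404  0.03681968]] 0.3013597006531445 0.18189856368365603
side 20.112817441636004 [0.50819973 0.22298369] 0.29989284941085903 0.18130667898609348
keeper x -0.08014331540716982 0.029972475083410634 y [0.02185742 0.04145556 0.0610503 ] z 0.06794050386134035
sleeve x [0.03735005 0.03812671 0.05378055 0.07003315 0.07199376]
18 [483 110  77  52 218] [500.55045872 144.78440367] ((616.3624267578125, -633.9949951171875), (211.91357421875, 101.2782211303711), 53.25323486328125)
23 [333 154  36  27 622] [350.2926045  167.04823151] ((587.8178100585938, -247.63421630859375), (84.36068725585938, 50.93458557128906), 73.37957000732422)
44 [ 90 189  37  26 229] [108.32751092 201.06113537] ((518.8906860351562, 350.9119567871094), (30.750320434570312, 90.52542877197266), 19.747291564941406)
46 [ 517  195   43   50 1606] [540.24595268 219.41407223] ((449.5378723144531, -687.7454833984375), (99.44971466064453, 118.35118103027344), 84.2261962890625)
48 [316 205  50  32 943] [340.19088017 220.65959703] ((456.3350524902344, -217.39794921875), (118.76226806640625, 50.09041213989258), 71.22982788085938)
51 [433 207  40  47 818] [452.06845966 229.92176039] ((428.60833740234375, -480.8262939453125), (108.57162475585938, 49.34471893310547), 27.575618743896484)
62 [363 292  26  49 902] [375.43569845 316.32261641] ((231.56292724609375, -287.3120422363281), (110.2103271484375, 49.25098419189453), 5.259466648101807)
64 [ 41 372  16  48 171] [ 50.57894737 395.11695906] ((67.81137084960938, 471.6872253417969), (108.10531616210938, 19.312450408935547), 20.042217254638672)
67 [470 376  34  44 162] [476.45679012 393.61111111] ((60.44963073730469, -509.27691650390625), (54.68014144897461, 116.0382080078125), 46.600746154785156)
```

View pics/ov1.png

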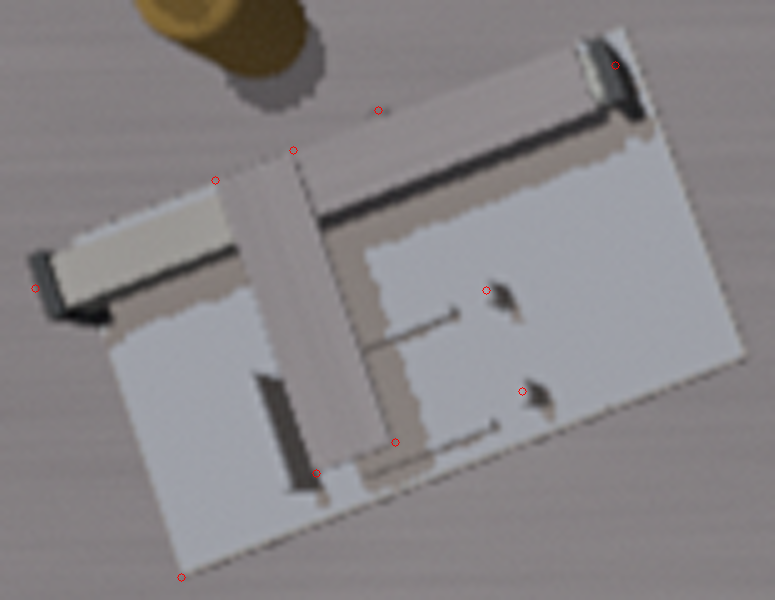

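View pics/ov2.png

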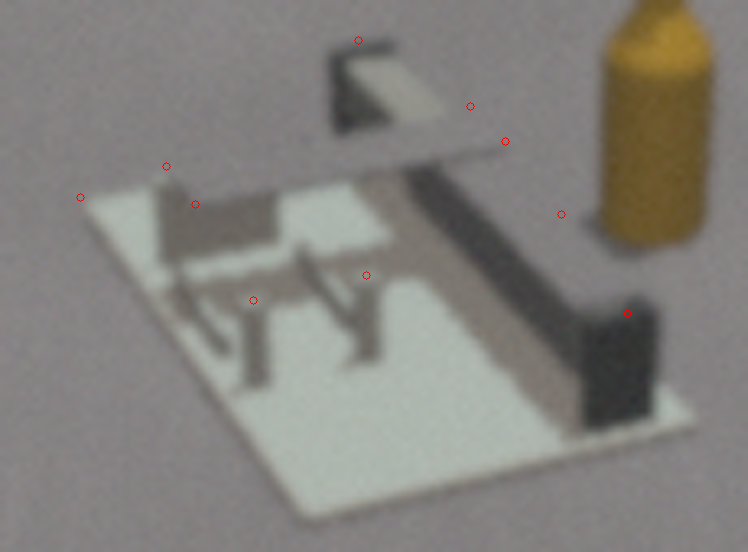

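```bash
python3 - <<'E'
from h import *
i=np.load("/tmp/top.npy",allow_pickle=True).item();j=np.load("/tmp/side.npy",allow_pickle=True).item()
def edge(img,cam,z,a,b,half=4,n=25,trim=.08,inner=None):
    """a,b px endpoints; max gradient across; returns fitted line world pts"""
    g=cv2.GaussianBlur(img,(0,0),.7).astype(np.float32);a=np.array(a,float);b=np.array(b,float);t=(b-a)/np.linalg.norm(b-a);nn=np.array([-t[1],t[0]])
    s=np.arange(-half,half+.01,.1);pts=[]
    for k in np.linspace(trim,1-trim,n):
        p=a+(b-a)*k;q=p+s[:,None]*nn
        v=cv2.remap(g,q[:,0:1].astype(np.float32),q[:,1:2].astype(np.float32),cv2.INTER_CUBIC).ravel()
        d=abs(np.gradient(v));pts.append(q[d.argmax()])
    pts=np.array(pts,np.float32);vx,vy,x,y=cv2.fitLine(pts,cv2.DIST_HUBER,0,.01,.01).ravel()
    return (x,y,vx,vy)
def X(l,m):
    A=np.array([[l[2],-m[2]],[l[3],-m[3]]]);k=np.linalg.solve(A,[m[0]-l[0],m[1]-l[1]]);return np.array([l[0]+k[0]*l[2],l[1]+k[0]*l[3]])
for name,c,px in (("top",i,np.array([[185,575],[745,355],[625,28]])/5+[80,150]-0.4),("side",j,np.array([[88,207],[310,520],[697,420]])/6.5+[200,115]-.4)):
    g=c["color"][:,:,1].astype(np.float32)
    e1=edge(g,c,0,px[0],px[1]);e2=edge(g,c,0,px[1],px[2],trim=.12)
    B=X(e1,e2);W=ray(c,[B,B+np.array(e1[2:])*60*np.sign((px[1]-px[0])@e1[2:]),B+30*np.array(e2[2:])*np.sign((px[2]-px[1])@e2[2:])],.008)[:,:2]
    d1=W[1]-W[0];d2=W[2]-W[0]
    th1=np.degrees(np.arctan2(-d1[1],-d1[0]))-90;th2=np.degrees(np.arctan2(d2[1],d2[0]))
    th=np.radians(th1);R=np.array([[np.cos(th),-np.sin(th)],[np.sin(th),np.cos(th)]]);print(name,B,px[1],th1,th2,"corner",W[0],"origin",W[0]-R@[-.095,-.145])
    if name=="top":
        a=px[0];l=edge(g,c,0,a,a+(np.array([110,345])-[185,575])/5,trim=.1)
        A=X(e1,l);w=ray(c,[A],.008)[0,:2];print("left corner",w,"len",np.linalg.norm(w-W[0]))
# tray rim
px=np.array([[110,22],[477,78],[408,570],[35,510]])/4.5+[290,130]-.4
g=i["color"][:,:,2].astype(np.float32)
for ch in range(3):
  g=i["color"][:,:,ch].astype(np.float32)
  es=[edge(g,i,0,px[k],px[(k+1)%4]) for k in range(4)];cs=[X(es[k-1],es[k]) for k in range(4)]
  w=ray(i,cs,.022)[:,:2];print("tray",[np.linalg.norm(w[k]-w[(k+1)%4]).round(4) for k in range(4)],w.mean(0),np.degrees(np.arctan2(*(w[1]-w[0])[::-1])),np.degrees(np.arctan2(*(w[0]-w[3])[::-1])))
# round b base in yellow
hsv=cv2.cvtColor(i["color"],cv2.COLOR_RGB2HSV)
P=cloud(i);m=((hsv[...,0]>15)&(hsv[...,0]<35)&(hsv[...,1]>150)).astype(np.uint8)
n,lab,st,ce=cv2.connectedComponentsWithStats(m)
for k in range(1,n):
    if st[k,4]>60: print(st[k],ce[k],np.nanpercentile(P[lab==k],[5,50,95],axis=0).round(3).tolist())
E
```

```text
top [229.79716 220.35022] [228.6 220.6] 19.77655600806463 22.870846593291503 corner [0.46846724 0.05963456] origin [0.5088029  0.22822588]
left corner [0.365297   0.34656921] len 0.30491899539476264
side [246.85619 194.86913] [247.29230769 194.6       ] 19.334892361484762 24.648109639853867 corner [0.46816528 0.05417481] origin [0.50979932 0.2224502 ]
tray [np.float64(0.1943), np.float64(0.2744), np.float64(0.2035), np.float64(0.274)] [ 0.52405176 -0.2355508 ] -100.9988561480557 -11.538260684548051
tray [np.float64(0.2062), np.float64(0.2801), np.float64(0.2034), np.float64(0.2806)] [ 0.5221815  -0.23439796] -100.86728439549861 -10.281053724676523
tray [np.float64(0.2076), np.float64(0.2813), np.float64(0.2081), np.float64(0.2804)] [ 0.52299253 -0.23502486] -100.79341321685847 -10.715932229422794
[108 138  12  15  61] [114.75409836 145.08196721] [[0.629, 0.304, 0.106], [0.639, 0.309, 0.117], [0.662, 0.317, 0.14]]
[114 149  24  16  79] [126.62025316 157.65822785] [[0.617, 0.292, 0.025], [0.621, 0.304, 0.068], [0.638, 0.317, 0.095]]
```

```bash
cat >> h.py <<'E'
def edge(img,a,b,half=3,n=25,trim=.12):
    g=cv2.GaussianBlur(img,(0,0),.7).astype(np.float32);a=np.array(a,float);b=np.array(b,float);t=(b-a)/np.linalg.norm(b-a);nn=np.array([-t[1],t[0]])
    s=np.arange(-half,half+.01,.1);pts=[]
    for k in np.linspace(trim,1-trim,n):
        q=a+(b-a)*k+s[:,None]*nn
        v=cv2.remap(g,q[:,0:1].astype(np.float32),q[:,1:2].astype(np.float32),cv2.INTER_CUBIC).ravel()
        pts.append(q[abs(np.gradient(v)).argmax()])
    vx,vy,x,y=cv2.fitLine(np.array(pts,np.float32),cv2.DIST_HUBER,0,.01,.01).ravel();return (x,y,vx,vy)
def X(l,m):
    k=np.linalg.solve([[l[2],-m[2]],[l[3],-m[3]]],[m[0]-l[0],m[1]-l[1]]);return np.array([l[0]+k[0]*l[2],l[1]+k[0]*l[3]])
def quad(img,px,z,i,**k):
    es=[edge(img,px[m],px[(m+1)%len(px)],**k) for m in range(len(px))];cs=np.array([X(es[m-1],es[m]) for m in range(len(px))]);return cs,ray(i,cs,z)[:,:2]
E
python3 - <<'E'
from h import *
i=np.load("/tmp/top.npy",allow_pickle=True).item()
px=np.array([[148,338],[335,392],[315,480],[122,420]])/4.5+[290,130]-.4
kp=np.array([[213,187],[293,155],[390,442],[315,472]])/5+[80,150]-.4
for ch in range(3):
    g=i["color"][:,:,ch].astype(np.float32)
    cs,w=quad(g,px,.054,i)
    print("bottle",cs.round(1).tolist(),[np.linalg.norm(w[k]-w[(k+1)%4]).round(4) for k in range(4)],w.mean(0),[np.degrees(np.arctan2(*(w[a]-w[b])[::-1])).round(2)-90 for a,b in((0,1),(3,2))])
    cs,w=quad(g,kp,.068,i,half=2)
    print("keeper",cs.round(1).tolist(),[np.linalg.norm(w[k]-w[(k+1)%4]).round(4) for k in range(4)],w.mean(0),[np.degrees(np.arctan2(*(w[a]-w[b])[::-1])).round(2) for a,b in((0,3),(1,2))])
v=np.radians(19.8);R=np.array([[np.cos(v),-np.sin(v)],[np.sin(v),np.cos(v)]])
print("expected keeper centre",np.array([.5078,.2290])+R@[-.004,.04])
c=i["color"];hsv=cv2.cvtColor(c,cv2.COLOR_RGB2HSV);sub=c[215:245,360:385].max(2);m=(sub<60).astype(np.uint8);print(sub.min())
n,lab,st,ce=cv2.connectedComponentsWithStats(m)
for k in range(1,n):
    if st[k,4]>20:
        ys,xs=np.nonzero(lab==k);print(st[k],ce[k]+[360,215],ray(i,ce[k]+[360,215],.035))
E
```

```text
bottle [[321.70001220703125, 204.8000030517578], [363.79998779296875, 217.5], [358.5, 236.1999969482422], [316.1000061035156, 223.1999969482422]] [np.float64(0.1054), np.float64(0.0468), np.float64(0.1059), np.float64(0.0468)] [ 0.45768747 -0.21302919] [np.float64(-18.5), np.float64(-18.510000000000005)]
keeper [[122.69999694824219, 186.0], [137.5, 180.60000610351562], [157.10000610351562, 237.3000030517578], [142.5, 246.0]] [np.float64(0.038), np.float64(0.1473), np.float64(0.0397), np.float64(0.1549)] [0.48835175 0.26728384] [np.float64(19.4), np.float64(19.78)]
bottle [[320.5, 202.8000030517578], [364.0, 216.10000610351562], [358.29998779296875, 235.6999969482422], [314.6000061035156, 221.6999969482422]] [np.float64(0.1092), np.float64(0.0494), np.float64(0.1096), np.float64(0.0483)] [ 0.46097001 -0.2116044 ] [np.float64(-18.760000000000005), np.float64(-19.340000000000003)]
keeper [[122.80000305175781, 186.0], [137.6999969482422, 180.5], [157.10000610351562, 237.39999389648438], [142.60000610351562, 245.60000610351562]] [np.float64(0.0382), np.float64(0.1477), np.float64(0.0391), np.float64(0.1539)] [0.48861906 0.26711495] [np.float64(19.47), np.float64(19.63)]
bottle [[322.29998779296875, 205.3000030517578], [363.5, 218.1999969482422], [358.29998779296875, 235.8000030517578], [316.5, 222.3000030517578]] [np.float64(0.1036), np.float64(0.0442), np.float64(0.1047), np.float64(0.0438)] [ 0.45773429 -0.21341544] [np.float64(-19.180000000000007), np.float64(-19.42)]
keeper [[122.5, 186.0], [137.8000030517578, 180.39999389648438], [157.10000610351562, 237.60000610351562], [142.5, 245.3000030517578]] [np.float64(0.0392), np.float64(0.148), np.float64(0.0388), np.float64(0.1532)] [0.48876237 0.26715828] [np.float64(19.73), np.float64(19.43)]
expected keeper centre [0.49048696 0.26528028]
27
[ 8 10 10 14 92] [373.05434783 231.34782609] [[ 0.43036046 -0.29477907  0.035     ]]
```

```bash
cat >> h.py <<'E'
from scipy.spatial.transform import Rotation as Ro
O=np.array([.5082,.2286]);TH=19.8
def Rz(d): return Ro.from_euler('z',d,degrees=True).as_matrix()
def j2w(x,y,z,mm=True):
    p=Rz(TH)@[x/1e3,y/1e3,0];return np.array([O[0]+p[0],O[1]+p[1],z/1e3])
def w2j(p):
    q=Rz(-TH)@np.r_[np.array(p[:2])-O,0];return np.r_[q[:2]*1e3,p[2]*1e3].round(1)
def goto(p,yaw,flip=None,s=None):
    """tool x down, tool z along horizontal direction yaw (deg) or opposite"""
    s=s or arm.get_state();Rc=Ro.from_quat(s["ee_rot"]).as_matrix();best=None
    for f in (0,180):
        a=np.radians(yaw+f);z=np.array([np.cos(a),np.sin(a),0]);x=np.array([0,0,-1.]);Rt=np.c_[x,np.cross(z,x),z]
        rv=Ro.from_matrix(Rc.T@Rt).as_rotvec(degrees=True)
        if best is None or np.linalg.norm(rv)<np.linalg.norm(best): best=rv
        print(" f",f,"rot",rv.round(1))
    print("travel",(Rc.T@(np.array(p)-s["position"])*1e3).round(1),"j6",s["joints"][5].round(3),"tcp",s["position"].round(4),"jig",w2j(s["position"]),"F",s["wrist_force"].round(1),"gap",s["finger_gap"].round(4),"t",s["t"])
E
python3 - <<'E'
from h import *
s=arm.get_state();print(Ro.from_quat(s["ee_rot"]).as_matrix().round(3))
goto(j2w(58,-20,200),TH)
E
```

```text
[[-0.     0.959  0.285]
 [ 0.001  0.285 -0.959]
 [-1.     0.    -0.001]]
 f 0 rot [-93.3  -0.1  -0.1]
 f 180 rot [86.7 -0.1  0.1]Traceback (most recent call last):
  File "<stdin>", line 3, in <module>
  File "h.py", line 42, in goto
    print("travel",(Rc.T@(np.array(p)-s["position"])*1e3).round(1),"j6",s["joints"][5].round(3),"tcp",s["position"].round(4),"jig",w2j(s["position"]),"F",s["wrist_force"].round(1),"gap",s["finger_gap"].round(4),"t",s["t"])
                                                                                                                                                                                          ^^^^^^^^^^^^^^^^^^^^^
AttributeError: 'float' object has no attribute 'round'
```

```bash
sed -i 's/s\["finger_gap"\].round(4)/round(float(s["finger_gap"]),4)/' h.py; python3 - <<'E'
from h import *
goto(j2w(58,-20,200),TH)
E
```

```text
f 0 rot [-93.3  -0.1  -0.1]
 f 180 rot [86.7 -0.1  0.1]
travel [  31.5  611.3 -557.3] j6 1.571 tcp [ 0.1423 -0.4789  0.2307] jig [-584.  -541.8  230.7] F [-0.   1.   0.1] gap 0.0856 t 0.2
```

For the bottle, these could be mistaken for one another in the 800x600 top picture:
- long orange (495,316)
- short orange (510,240)
- round red (508,177)
- teal (645,335)
- blue (535,440)

I choose the orange one at (495,316). The tray crop shows its body about 110 mm long, against about 75 mm for the other. The jig comes first.

>>> {"method": "arm_command", "body": {"rows": [{"travel": [0, 611, -557], "rotation": [-93, 0, 0], "fingers": 0.7}, {"travel": [0, 611, -557], "rotation": [-93, 0, 0], "fingers": 0.7}, {"travel": [0, 611, -557], "rotation": [-93, 0, 0], "fingers": 0.7}, {"travel": [0, 611, -557], "rotation": [-93, 0, 0], "fingers": 0.7}, {"travel": [0, 611, -557], "rotation": [-93, 0, 0], "fingers": 0.7}], "grip_force": 60}}

```text
t: 0.82
position: [0.3044, -0.21, 0.2314]
ee_rot: [0.119, 0.697, -0.119, 0.697]
wrist_force: [0.6, -0.0, 0.6]
finger_gap: 0.0727
```

```bash
python3 - <<'E'
from h import *
goto(j2w(58,-20,200),TH)
E
```

```text
f 0 rot [-39.2   0.    0. ]
 f 180 rot [ 1.408e+02  0.000e+00 -1.000e-01]
travel [ 31.4 502.6 103.8] j6 1.306 tcp [ 0.3044 -0.21    0.2314] jig [-340.3 -343.7  231.4] F [ 0.6 -0.   0.6] gap 0.0727 t 0.825
```

>>> {"method": "arm_command", "body": {"rows": [{"travel": [0, 502, 104], "rotation": [-39, 0, 0], "fingers": 0.7}, {"travel": [0, 502, 104], "rotation": [-39, 0, 0], "fingers": 0.7}, {"travel": [0, 502, 104], "rotation": [-39, 0, 0], "fingers": 0.7}, {"travel": [0, 502, 104], "rotation": [-39, 0, 0], "fingers": 0.7}, {"travel": [0, 502, 104], "rotation": [-39, 0, 0], "fingers": 0.7}]}}

```text
t: 1.45
position: [0.4676, 0.0569, 0.2313]
ee_rot: [-0.119, 0.697, 0.119, 0.697]
wrist_force: [0.7, -0.6, 0.0]
finger_gap: 0.0728
```

```bash
python3 - <<'E'
from h import *
goto(j2w(58,-20,200),TH)
E
```

```text
f 0 rot [-0.5  0.   0. ]
 f 180 rot [179.5   0.   -0. ]
travel [ 31.3 129.1 153.3] j6 1.355 tcp [0.4676 0.0569 0.2313] jig [ -96.4 -147.8  231.3] F [ 0.7 -0.6  0. ] gap 0.0728 t 1.45
```

>>> {"method": "arm_command", "body": {"rows": [{"travel": [0, 129, 153], "rotation": [-0.5, 0, 0], "fingers": 0.7}, {"travel": [0, 129, 153], "rotation": [-0.5, 0, 0], "fingers": 0.7}, {"travel": [0, 129, 153], "rotation": [-0.5, 0, 0], "fingers": 0.7}, {"travel": [120, 129, 153], "rotation": [-0.5, 0, 0], "fingers": 0.7}, {"travel": [120, 129, 153], "rotation": [-0.5, 0, 0], "fingers": 0.7}]}}

```text
t: 2.08
position: [0.5695, 0.2287, 0.1097]
ee_rot: [-0.122, 0.696, 0.122, 0.697]
wrist_force: [-0.7, 0.5, -0.3]
finger_gap: 0.0724
```

>>> {"method": "arm_command", "body": {"rows": [{"travel": [0, 0, 0], "rotation": [0, 0, 0], "fingers": 0.7}]}}

```text
t: 2.2
position: [0.5642, 0.2259, 0.1054]
ee_rot: [-0.123, 0.701, 0.121, 0.692]
wrist_force: [-0.3, -0.4, 0.9]
finger_gap: 0.0726
```

```bash
python3 - <<'E'
from h import *
goto(j2w(58,-20,28),TH)
i=arm.get_image("top");j=arm.get_image("side")
cv2.imwrite("pics/t2.png",cv2.resize(i["color"][140:270,80:235,::-1],None,fx=5,fy=4.6,interpolation=cv2.INTER_CUBIC))
cv2.imwrite("pics/s2.png",cv2.resize(j["color"][70:200,200:360,::-1],None,fx=5,fy=4.6,interpolation=cv2.INTER_CUBIC))
E
```

```text
f 0 rot [ 0.  -0.8  0. ]
 f 180 rot [-180.    -0.    -1.2]
travel [77.3  1.6  7.2] j6 1.606 tcp [0.5642 0.2259 0.1054] jig [ 51.8 -21.6 105.4] F [-0.3 -0.4  0.9] gap 0.0726 t 2.2
```

View pics/t2.png

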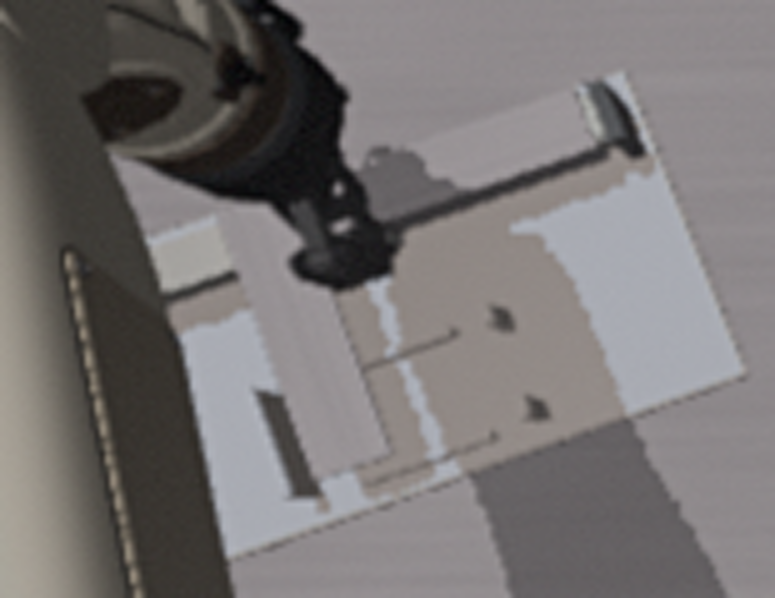

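View pics/s2.png

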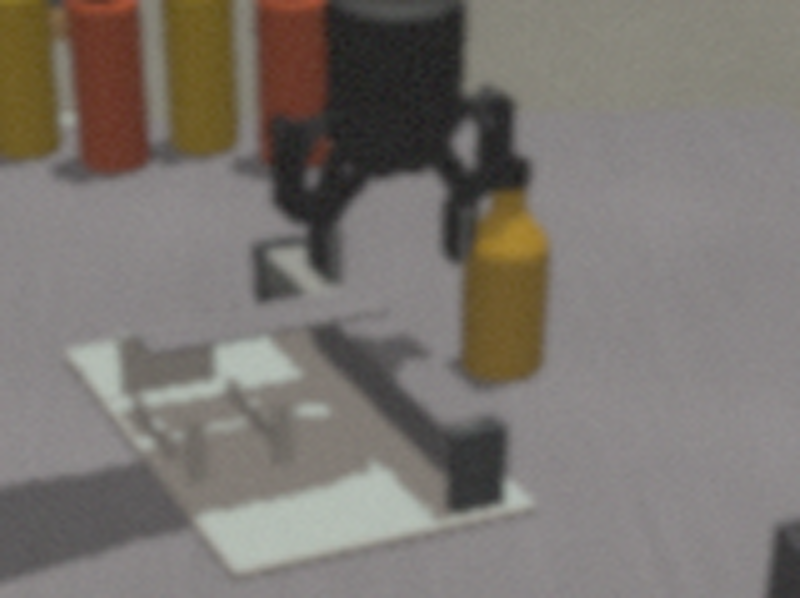

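>>> {"method": "arm_command", "body": {"rows": [{"travel": [0, 0, 0], "rotation": [0, 0, 0], "fingers": 0.7}, {"travel": [0, 0, 0], "rotation": [0, 0, 0], "fingers": 0.7}]}}

```text
t: 2.55
position: [0.5704, 0.2274, 0.1144]
ee_rot: [-0.121, 0.695, 0.122, 0.698]
wrist_force: [0.2, -0.4, 0.7]
finger_gap: 0.0724
```

```bash
python3 - <<'E'
from h import *
goto(j2w(58,-20,60),TH)
i=np.load("/tmp/top.npy",allow_pickle=True).item();p=ray(i,[[133,164],[129,160]],0.);print(p,[w2j(x) for x in p])
E
```

```text
f 0 rot [-0.1  0.3 -0. ]
 f 180 rot [179.9  -0.   -0.5]
travel [54.4  2.2 -0.4] j6 1.606 tcp [0.5704 0.2274 0.1144] jig [ 58.1 -22.2 114.4] F [ 0.2 -0.4  0.7] gap 0.0724 t 2.55
[[0.62308146 0.31318414 0.        ]
 [0.6340614  0.32397049 0.        ]] [array([136.7,  40.7,   0. ]), array([150.7,  47.1,   0. ])]
```

>>> {"method": "arm_command", "body": {"rows": [{"travel": [25, 2.5, 0], "rotation": [0, 0.3, 0], "fingers": 0.7}, {"travel": [50, 2.5, 0], "rotation": [0, 0.3, 0], "fingers": 0.7}, {"travel": [70, 2.5, 0], "rotation": [0, 0.3, 0], "fingers": 0.7}, {"travel": [85, 2.5, 0], "rotation": [0, 0.3, 0], "fingers": 0.7}, {"travel": [86, 2.5, 0], "rotation": [0, 0.3, 0], "fingers": 0.7}]}}

```text
t: 3.18
position: [0.5675, 0.2292, 0.0249]
ee_rot: [-0.122, 0.699, 0.121, 0.694]
wrist_force: [0.2, -0.7, 0.7]
finger_gap: 0.0722
```

>>> {"method": "arm_command", "body": {"rows": [{"travel": [0, 0, 0], "rotation": [0, 0, 0], "fingers": 0.7}, {"travel": [0, 0, 0], "rotation": [0, 0, 0], "fingers": 0.7}]}}

```text
t: 3.42
position: [0.5687, 0.2298, 0.0265]
ee_rot: [-0.121, 0.698, 0.121, 0.696]
wrist_force: [0.6, 0.3, -0.0]
finger_gap: 0.0727
```

```bash
python3 - <<'E'
from h import *
goto(j2w(58,-19.5,26),TH)
j=arm.get_image("side")
cv2.imwrite("pics/s3.png",cv2.resize(j["color"][80:190,210:340,::-1],None,fx=6,fy=5.4,interpolation=cv2.INTER_CUBIC))
E
```

```text
f 0 rot [-0.  -0.2 -0. ]
 f 180 rot [180.   -0.    0.3]
travel [ 0.5 -0.2  0.6] j6 1.61 tcp [0.5687 0.2298 0.0265] jig [ 57.4 -19.3  26.5] F [ 0.6  0.3 -0. ] gap 0.0727 t 3.425
```

View pics/s3.png

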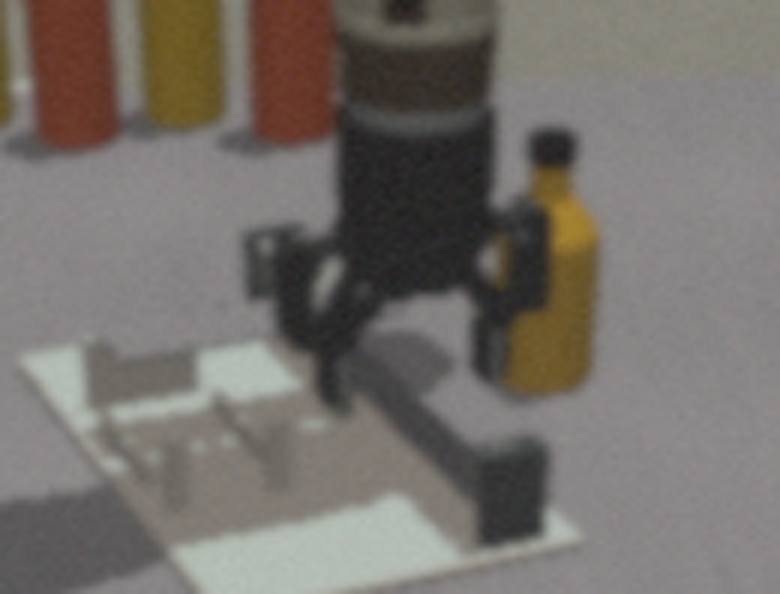

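>>> {"method": "arm_command", "body": {"rows": [{"travel": [0, 0, 0], "rotation": [0, 0, 0], "fingers": -1}, {"travel": [0, 0, -1.5], "rotation": [0, 0, 0], "fingers": -1}, {"travel": [0, 0, -2.5], "rotation": [0, 0, 0], "fingers": -1}, {"travel": [0, 0, -2.5], "rotation": [0, 0, 0], "fingers": -1}, {"travel": [0, 0, -2.5], "rotation": [0, 0, 0], "fingers": -1}], "grip_force": 50}}

```text
t: 4.1
position: [0.567, 0.2292, 0.0268]
ee_rot: [-0.121, 0.697, 0.121, 0.696]
wrist_force: [1.2, -0.6, 6.3]
finger_gap: 0.0333
```

```bash
python3 - <<'E'
from h import *
goto(j2w(55,-19.5,26),TH);s=arm.get_state();print("Fjig",Rz(-TH)@s["wrist_force"],s["ft_torque"])
E
```

```text
f 0 rot [-0.  -0.1 -0. ]
 f 180 rot [180.   -0.    0.2]
travel [ 0.8 -0.2 -0.5] j6 1.61 tcp [0.567  0.2292 0.0268] jig [ 55.5 -19.3  26.8] F [ 1.2 -0.6  6.3] gap 0.0333 t 4.1
Fjig [ 0.90774134 -1.00785327  6.25229454] [ 0.05566673 -0.13978858  0.14867887]
```

>>> {"method": "arm_command", "body": {"rows": [{"travel": [0, 5, 0], "rotation": [0, 0, 0], "fingers": -1}, {"travel": [0, 12, 0], "rotation": [0, 0, 0], "fingers": -1}, {"travel": [0, 22, 0], "rotation": [0, 0, 0], "fingers": -1}, {"travel": [0, 32, 0], "rotation": [0, 0, 0], "fingers": -1}, {"travel": [0, 40, 0], "rotation": [0, 0, 0], "fingers": -1}]}}

```text
t: 4.72
position: [0.554, 0.2651, 0.0268]
ee_rot: [-0.122, 0.697, 0.12, 0.696]
wrist_force: [3.4, -4.6, 7.1]
finger_gap: 0.0334
```

```bash
python3 - <<'E'
from h import *
goto(j2w(55,-19.5+80,26),TH);s=arm.get_state();print("Fjig",Rz(-TH)@s["wrist_force"],s["ft_torque"])
j=arm.get_image("side")
cv2.imwrite("pics/s4.png",cv2.resize(j["color"][80:190,210:340,::-1],None,fx=6,fy=5.4,interpolation=cv2.INTER_CUBIC))
E
```

```text
f 0 rot [-0.1 -0.1  0.2]
 f 180 rot [179.9   0.3   0.2]
travel [ 0.7 41.7 -0.5] j6 1.675 tcp [0.554  0.2651 0.0268] jig [55.4 18.8 26.8] F [ 3.4 -4.6  7.1] gap 0.0334 t 4.725
Fjig [ 1.66517234 -5.46628523  7.14998473] [-0.77719869 -0.46803016  0.38195768]
```

View pics/s4.png

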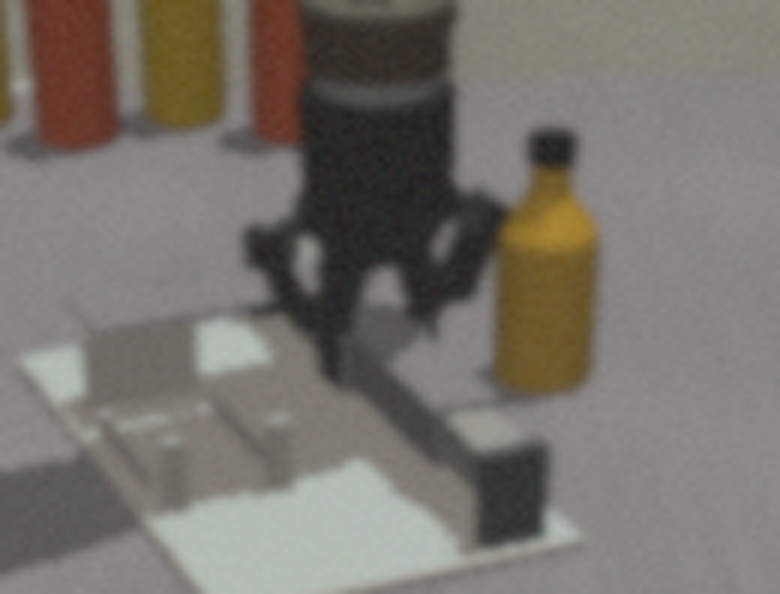

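>>> {"method": "arm_command", "body": {"rows": [{"travel": [0, 9, 0], "rotation": [0, 0, 0], "fingers": -1}, {"travel": [0, 18, 0], "rotation": [0, 0, 0], "fingers": -1}, {"travel": [0, 26, 0], "rotation": [0, 0, 0], "fingers": -1}, {"travel": [0, 33, 0], "rotation": [0, 0, 0], "fingers": -1}, {"travel": [0, 38, 0], "rotation": [0, 0, 0], "fingers": -1}]}}

```text
t: 5.4
position: [0.5405, 0.3023, 0.0268]
ee_rot: [-0.122, 0.697, 0.121, 0.696]
wrist_force: [1.6, -1.3, 6.9]
finger_gap: 0.0334
```

>>> {"method": "arm_command", "body": {"rows": [{"travel": [0, 1.5, 0], "rotation": [0, 0, 0], "fingers": -1}, {"travel": [0, 2.5, 0], "rotation": [0, 0, 0], "fingers": -1}]}}

```text
t: 5.65
position: [0.5397, 0.3047, 0.0268]
ee_rot: [-0.122, 0.697, 0.121, 0.696]
wrist_force: [1.5, -1.8, 6.4]
finger_gap: 0.0333
```

```bash
python3 - <<'E'
from h import *
goto(j2w(55,-19.5+80,26),TH);s=arm.get_state();print("Fjig",Rz(-TH)@s["wrist_force"],s["ft_torque"])
E
```

```text
f 0 rot [-0.  -0.1  0. ]
 f 180 rot [180.    0.    0.2]
travel [ 0.8 -0.4 -0.4] j6 1.74 tcp [0.5397 0.3047 0.0268] jig [55.4 60.9 26.8] F [ 1.5 -1.8  6.4] gap 0.0333 t 5.65
Fjig [ 0.77463327 -2.16821528  6.41003095] [-0.20264831 -0.23696848  0.14699065]
```

>>> {"method": "arm_command", "body": {"rows": [{"travel": [0, 1, 0], "rotation": [0, 0, 0], "fingers": -1}, {"travel": [0, 2, 0], "rotation": [0, 0, 0], "fingers": -1}, {"travel": [0, 2, 0], "rotation": [0, 0, 0], "fingers": -1}]}}

```text
t: 6.02
position: [0.5393, 0.3056, 0.0268]
ee_rot: [-0.122, 0.697, 0.12, 0.696]
wrist_force: [2.7, -2.8, 6.4]
finger_gap: 0.0335
```

```bash
python3 - <<'E'
from h import *
goto(j2w(55,-19.5+80,26),TH);s=arm.get_state();print("Fjig",Rz(-TH)@s["wrist_force"],s["ft_torque"])
i=arm.get_image("top")
cv2.imwrite("pics/t4.png",cv2.resize(i["color"][140:270,80:235,::-1],None,fx=5,fy=4.6,interpolation=cv2.INTER_CUBIC))
E
```

```text
f 0 rot [-0.1 -0.1  0.1]
 f 180 rot [179.9   0.2   0.2]
travel [ 0.8 -1.4 -0.3] j6 1.743 tcp [0.5393 0.3056 0.0268] jig [55.3 61.9 26.8] F [ 2.7 -2.8  6.4] gap 0.0335 t 6.025
Fjig [ 1.63196895 -3.56456837  6.43849706] [-0.43310044 -0.2799673   0.28470532]
```

View pics/t4.png

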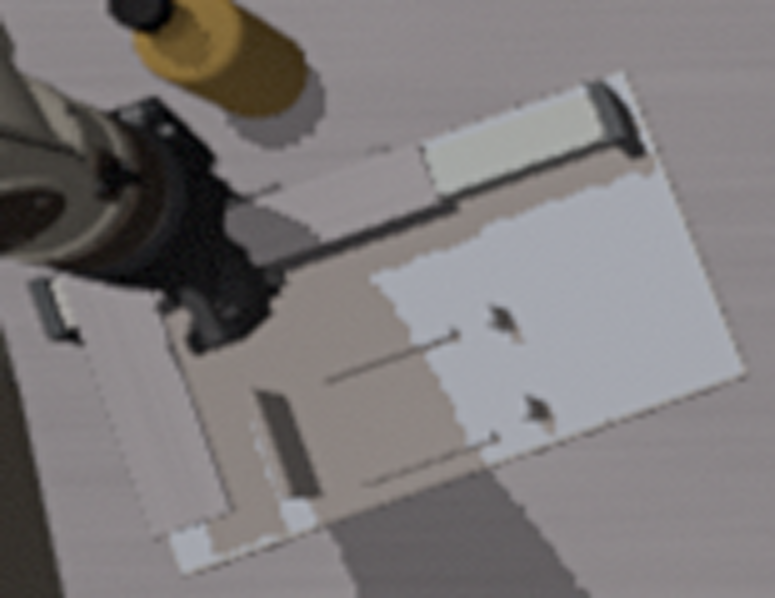

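>>> {"method": "arm_command", "body": {"rows": [{"travel": [0, 1.5, 0], "rotation": [0, 0, 0], "fingers": -1}, {"travel": [0, 3, 0], "rotation": [0, 0, 0], "fingers": -1}, {"travel": [0, 3, 0], "rotation": [0, 0, 0], "fingers": -1}]}}

```text
t: 6.45
position: [0.5392, 0.3059, 0.0268]
ee_rot: [-0.123, 0.697, 0.118, 0.696]
wrist_force: [5.8, -9.3, 7.6]
finger_gap: 0.0331
```

```bash
python3 - <<'E'
from h import *
goto(j2w(55,-19.5+80,26),TH);s=arm.get_state();print("Fjig",Rz(-TH)@s["wrist_force"],s["ft_torque"])
i=arm.get_image("top")
cv2.imwrite("pics/t5.png",cv2.resize(i["color"][155:185,140:190,::-1],None,fx=12,fy=12,interpolation=cv2.INTER_CUBIC))
E
```

```text
f 0 rot [-0.1 -0.1  0.4]
 f 180 rot [179.9   0.6   0.2]
travel [ 0.8 -1.7 -0.3] j6 1.747 tcp [0.5392 0.3059 0.0268] jig [55.3 62.2 26.8] F [ 5.8 -9.3  7.6] gap 0.0331 t 6.45
Fjig [  2.32884675 -10.6798671    7.64628803] [-1.38033437 -0.63944291  0.51050008]
```

View pics/t5.png

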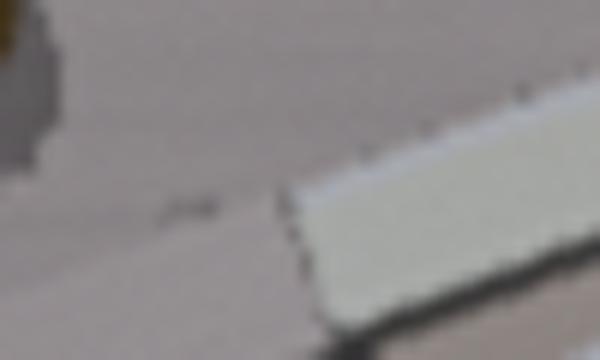

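>>> {"method": "arm_command", "body": {"rows": [{"travel": [0, -2, 0], "rotation": [0, 0, 0], "fingers": -1}, {"travel": [0, -3.5, 0], "rotation": [0, 0, 0], "fingers": 0.3}, {"travel": [0, -3.5, 0], "rotation": [0, 0, 0], "fingers": 0.3}, {"travel": [-20, -3.5, 0], "rotation": [0, 0, 0], "fingers": 0.3}, {"travel": [-60, -3.5, 0], "rotation": [0, 0, 0], "fingers": 0.3}]}}

```text
t: 7.12
position: [0.5355, 0.3052, 0.0829]
ee_rot: [-0.123, 0.701, 0.12, 0.692]
wrist_force: [0.7, 0.6, -0.1]
finger_gap: 0.0553
```

```bash
python3 - <<'E'
from h import *
goto(j2w(55,60,230),TH)
goto([.4605,-.212,.15],-18.9)
E
```

```text
f 0 rot [-0.  -0.7  0.1]
 f 180 rot [1.8e+02 1.0e-01 1.1e+00]
travel [-147.1   -2.9    1.5] j6 1.743 tcp [0.5355 0.3052 0.0829] jig [51.6 62.8 82.9] F [ 0.7  0.6 -0.1] gap 0.0553 t 7.125
 f 0 rot [38.7 -0.7  0.3]
 f 180 rot [-141.3   -0.4   -0.9]
travel [ -63.7 -461.2 -246.6] j6 1.743 tcp [0.5355 0.3052 0.0829] jig [51.6 62.8 82.9] F [ 0.7  0.6 -0.1] gap 0.0553 t 7.125
```

>>> {"method": "arm_command", "body": {"rows": [{"travel": [-60, 0, 0], "rotation": [0, -0.5, 0], "fingers": 0.3}, {"travel": [-105, -50, -27], "rotation": [4, 0, 0], "fingers": 0.3}, {"travel": [-105, -105, -56], "rotation": [10, 0, 0], "fingers": 1}, {"travel": [-105, -160, -86], "rotation": [18, 0, 0], "fingers": 1}, {"travel": [-105, -215, -115], "rotation": [26, 0, 0], "fingers": 1}]}}

```text
t: 7.75
position: [0.5032, 0.0712, 0.1906]
ee_rot: [0.039, 0.708, -0.04, 0.704]
wrist_force: [1.2, -1.0, -0.3]
finger_gap: 0.0852
```

```bash
python3 - <<'E'
from h import *
goto([.4605,-.212,.15],-18.9)
E
```

```text
f 0 rot [12.5 -0.3  0.2]
 f 180 rot [-167.5   -0.2   -0.4]
travel [  41.4 -286.1  -10.5] j6 1.824 tcp [0.5032 0.0712 0.1906] jig [ -58.1 -146.4  190.6] F [ 1.2 -1.  -0.3] gap 0.0852 t 7.75
```

>>> {"method": "arm_command", "body": {"rows": [{"travel": [0, -60, -2], "rotation": [6, 0, 0], "fingers": 1}, {"travel": [0, -120, -4], "rotation": [12.5, 0, 0], "fingers": 1}, {"travel": [10, -180, -7], "rotation": [12.5, 0, 0], "fingers": 1}, {"travel": [30, -235, -9], "rotation": [12.5, 0, 0], "fingers": 1}, {"travel": [41, -270, -10], "rotation": [12.5, 0, 0], "fingers": 1}]}}

```text
t: 8.38
position: [0.4631, -0.1965, 0.1491]
ee_rot: [0.115, 0.7, -0.116, 0.695]
wrist_force: [0.8, 0.0, -0.3]
finger_gap: 0.0854
```

>>> {"method": "arm_command", "body": {"rows": [{"travel": [0, -13, 0], "rotation": [0, 0, 0], "fingers": 1}, {"travel": [0, -16, 0], "rotation": [0, 0, 0], "fingers": 1}, {"travel": [0, -16, 0], "rotation": [0, 0, 0], "fingers": 1}]}}

```text
t: 8.75
position: [0.46, -0.2092, 0.1511]
ee_rot: [0.114, 0.699, -0.115, 0.696]
wrist_force: [-0.2, 0.4, -0.1]
finger_gap: 0.0855
```

```bash
python3 - <<'E'
from h import *
goto([.4605,-.212,.020],-18.9)
i=arm.get_image("top")
cv2.imwrite("pics/t6.png",cv2.resize(i["color"][130:260,290:400,::-1],None,fx=4.5,fy=4.5,interpolation=cv2.INTER_CUBIC))
i=arm.get_image("side")
cv2.imwrite("pics/s6.png",cv2.resize(i["color"][180:330,190:370,::-1],None,fx=4,fy=4,interpolation=cv2.INTER_CUBIC))
E
```

```text
f 0 rot [ 0.2 -0.2  0.2]
 f 180 rot [-179.8   -0.3   -0.3]
travel [131.1  -2.1   1.8] j6 1.472 tcp [ 0.46   -0.2092  0.1511] jig [-193.6 -395.6  151.1] F [-0.2  0.4 -0.1] gap 0.0855 t 8.75
```

View pics/t6.png

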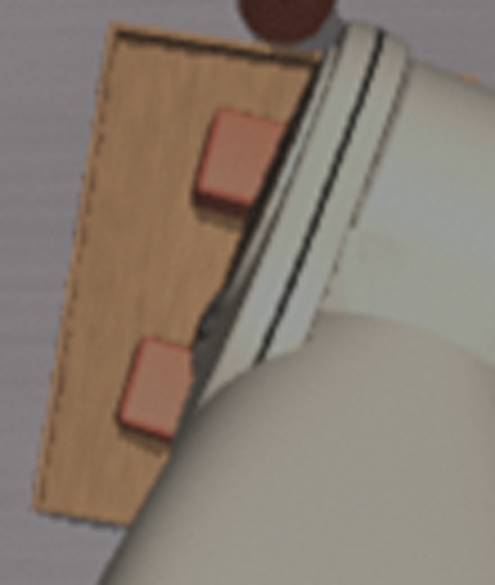

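View pics/s6.png

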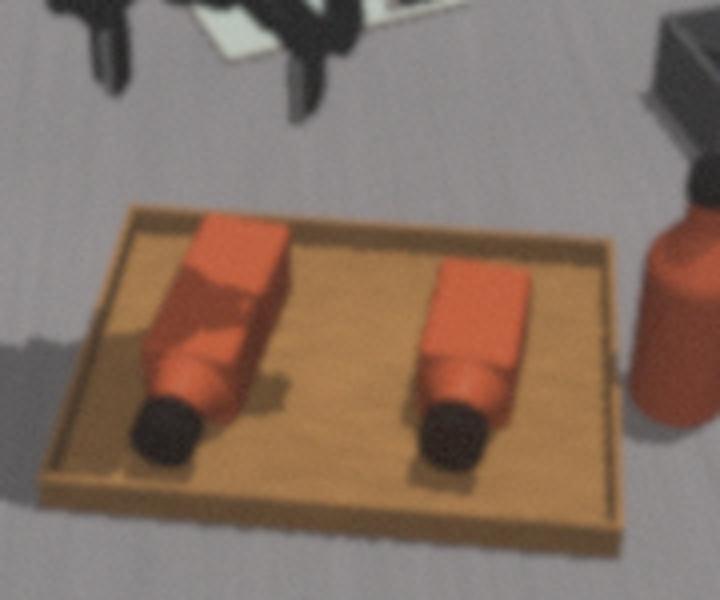

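>>> {"method": "arm_command", "body": {"rows": [{"travel": [40, -2, 1.5], "rotation": [0, 0, 0], "fingers": 1}, {"travel": [80, -2, 1.5], "rotation": [0, 0, 0], "fingers": 1}, {"travel": [110, -2, 1.5], "rotation": [0, 0, 0], "fingers": 1}, {"travel": [130, -2, 1.5], "rotation": [0, 0, 0], "fingers": 1}, {"travel": [131, -2, 1.5], "rotation": [0, 0, 0], "fingers": 1}]}}

```text
t: 9.48
position: [0.4588, -0.2112, 0.0184]
ee_rot: [0.114, 0.7, -0.115, 0.695]
wrist_force: [0.5, 1.0, 0.4]
finger_gap: 0.0854
```

>>> {"method": "arm_command", "body": {"rows": [{"travel": [0, 0, 0], "rotation": [0, 0, 0], "fingers": 0.4}, {"travel": [0, 0, 0], "rotation": [0, 0, 0], "fingers": 0.4}]}}

```text
t: 9.72
position: [0.4608, -0.213, 0.0209]
ee_rot: [0.114, 0.698, -0.116, 0.697]
wrist_force: [0.1, -0.1, 0.1]
finger_gap: 0.0597
```

```bash
python3 - <<'E'
from h import *
goto([.4605,-.212,.020],-18.9)
i=arm.get_image("side")
cv2.imwrite("pics/s7.png",cv2.resize(i["color"][180:330,190:370,::-1],None,fx=4,fy=4,interpolation=cv2.INTER_CUBIC))
E
```

```text
f 0 rot [ 0.2 -0.1  0.2]
 f 180 rot [-1.798e+02 -3.000e-01 -1.000e-01]
travel [ 0.9  0.8 -0.6] j6 1.467 tcp [ 0.4608 -0.213   0.0209] jig [-194.2 -399.4   20.9] F [ 0.1 -0.1  0.1] gap 0.0597 t 9.725
```

View pics/s7.png

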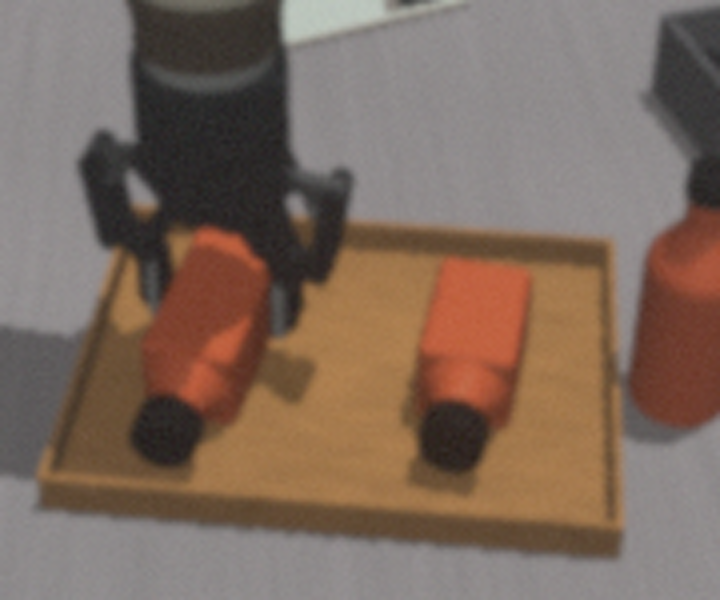

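>>> {"method": "arm_command", "body": {"rows": [{"travel": [0, 0, 0], "rotation": [0, 0, 0], "fingers": 0}, {"travel": [0, 0, 0], "rotation": [0, 0, 0], "fingers": -1}, {"travel": [0, 0, 0], "rotation": [0, 0, 0], "fingers": -1}, {"travel": [-15, 0, 0], "rotation": [0, 0, 0], "fingers": -1}, {"travel": [-40, 0, 0], "rotation": [0, 0, 0], "fingers": -1}], "grip_force": 50}}

```text
t: 10.4
position: [0.4586, -0.2122, 0.0595]
ee_rot: [0.115, 0.7, -0.116, 0.695]
wrist_force: [-0.6, 0.6, -2.3]
finger_gap: 0.0496
```

```bash
python3 - <<'E'
from h import *
goto(j2w(-50,20,190),TH)
i=arm.get_image("side")
cv2.imwrite("pics/s8.png",cv2.resize(i["color"][150:330,190:370,::-1],None,fx=3.3,fy=3.3,interpolation=cv2.INTER_CUBIC))
E
```

```text
f 0 rot [-38.5  -0.5   0. ]
 f 180 rot [141.5   0.    0.6]
travel [-130.6  417.4 -147.2] j6 1.467 tcp [ 0.4586 -0.2122  0.0595] jig [-195.9 -398.    59.5] F [-0.6  0.6 -2.3] gap 0.0496 t 10.4
```

View pics/s8.png

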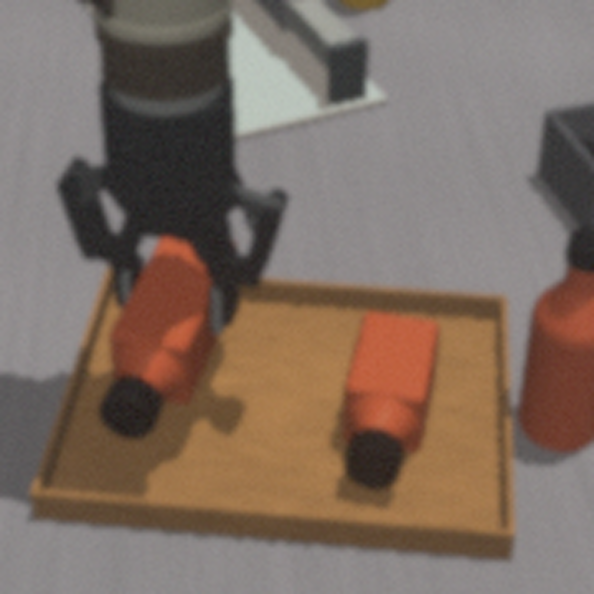

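>>> {"method": "arm_command", "body": {"rows": [{"travel": [-45, 0, 0], "rotation": [0, 0, 0], "fingers": -1}, {"travel": [-80, 35, -12], "rotation": [-5, 0, 0], "fingers": -1}, {"travel": [-90, 80, -28], "rotation": [-12, 0, 0], "fingers": -1}, {"travel": [-90, 130, -46], "rotation": [-19, 0, 0], "fingers": -1}, {"travel": [-90, 180, -64], "rotation": [-26, 0, 0], "fingers": -1}]}}

```text
t: 11.08
position: [0.4574, -0.0201, 0.1497]
ee_rot: [-0.046, 0.707, 0.045, 0.704]
wrist_force: [0.3, -0.7, -1.8]
finger_gap: 0.0494
```

```bash
python3 - <<'E'
from h import *
goto(j2w(-50,20,150),TH)
E
```

```text
f 0 rot [-12.4  -0.2   0. ]
 f 180 rot [1.676e+02 1.000e-01 4.000e-01]
travel [ -0.7 248.9  29.5] j6 1.398 tcp [ 0.4574 -0.0201  0.1497] jig [-132.1 -216.8  149.7] F [ 0.3 -0.7 -1.8] gap 0.0494 t 11.075
```

>>> {"method": "arm_command", "body": {"rows": [{"travel": [0, 50, 6], "rotation": [-6, 0, 0], "fingers": -1}, {"travel": [0, 105, 12], "rotation": [-12.4, 0, 0], "fingers": -1}, {"travel": [0, 160, 19], "rotation": [-12.4, 0, 0], "fingers": -1}, {"travel": [10, 210, 25], "rotation": [-12.4, 0, 0], "fingers": -1}, {"travel": [20, 240, 28.5], "rotation": [-12.4, 0, 0], "fingers": -1}]}}

```text
t: 11.7
position: [0.4551, 0.2225, 0.1287]
ee_rot: [-0.122, 0.698, 0.121, 0.695]
wrist_force: [-0.3, -0.8, -2.3]
finger_gap: 0.0492
```

>>> {"method": "arm_command", "body": {"rows": [{"travel": [20, 8, 1], "rotation": [0, 0, 0], "fingers": -1}, {"travel": [28, 8, 1], "rotation": [0, 0, 0], "fingers": -1}, {"travel": [28, 8, 1], "rotation": [0, 0, 0], "fingers": -1}, {"travel": [28, 8, 1], "rotation": [0, 0, 0], "fingers": -1}]}}

```text
t: 12.2
position: [0.4541, 0.2275, 0.1016]
ee_rot: [-0.121, 0.698, 0.12, 0.695]
wrist_force: [-0.4, -0.1, -2.2]
finger_gap: 0.0488
```

```bash
python3 - <<'E'
from h import *
goto(j2w(-50,20,26),TH)
i=arm.get_image("top");np.save("/tmp/top9.npy",i,allow_pickle=True)
cv2.imwrite("pics/t9.png",cv2.resize(i["color"][140:270,80:235,::-1],None,fx=5,fy=4.6,interpolation=cv2.INTER_CUBIC))
i=arm.get_image("side");np.save("/tmp/side9.npy",i,allow_pickle=True)
cv2.imwrite("pics/s9.png",cv2.resize(i["color"][90:200,190:330,::-1],None,fx=5.5,fy=5.4,interpolation=cv2.INTER_CUBIC))
E
```

```text
f 0 rot [-0.2 -0.2 -0. ]
 f 180 rot [179.8  -0.    0.4]
travel [75.6  2.7  1.6] j6 1.693 tcp [0.4541 0.2275 0.1016] jig [-51.3  17.3 101.6] F [-0.4 -0.1 -2.2] gap 0.0488 t 12.2
```

View pics/t9.png

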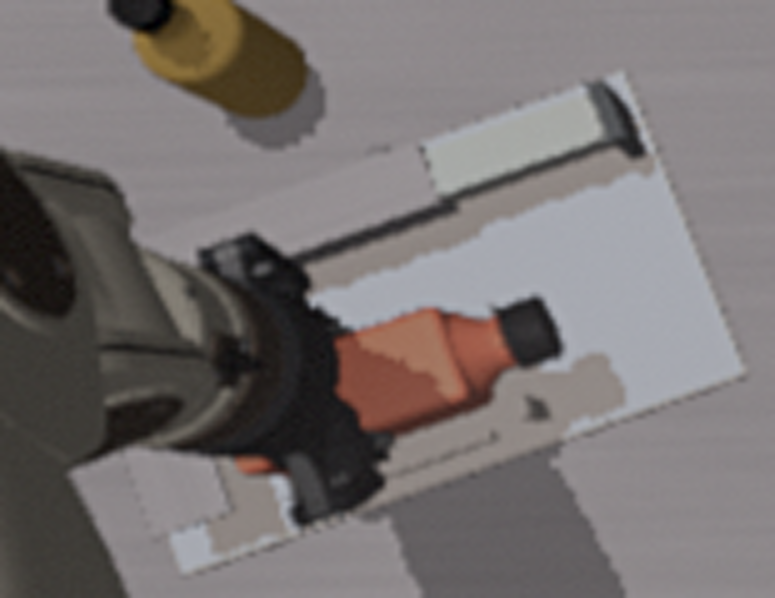

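View pics/s9.png

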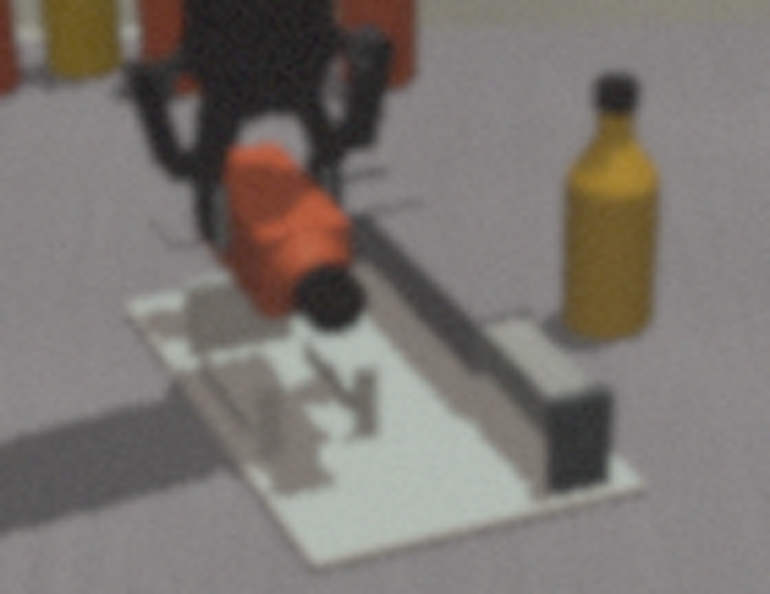

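```bash
python3 - <<'E'
from h import *
i=np.load("/tmp/top9.npy",allow_pickle=True).item();j=np.load("/tmp/side9.npy",allow_pickle=True).item()
U=lambda x,y:[x/5+80-.4,y/4.6+140-.4]
for n,p,z in (("body corner +x",(433,310),.1356),("body corner -x",(468,405),.1356),("cap end +x",(546,297),.115),("cap end -x",(561,357),.115)):
    print(n,w2j(ray(i,[U(*p)],z)[0]))
V=lambda x,y:[x/5.5+190-.4,y/5.4+90-.4]
print("cap centre side",w2j(ray(j,[V(331,297)],.1106)[0]))
# known jig landmarks in both: posts
i0=np.load("/tmp/top.npy",allow_pickle=True).item();
c=cv2.resize(i["color"][140:270,80:235,::-1],None,fx=5,fy=4.6,interpolation=cv2.INTER_CUBIC)
def dr(c,cam,f,off,P):
    for X_ in P:
        u=(proj(cam,j2w(*X_))[0]-off+.4)*f;cv2.circle(c,tuple(int(q) for q in u),3,(0,0,255),1)
P=[(a,b,z) for z in (8,50) for a in (-82,-71,-29,-18) for b in (-44,-38)]+[(-78,-15,20),(-22,-15,20),(-95,-145,8),(90,-145,8),(55,-140,64),(82,-20,47)]
dr(c,i,[5,4.6],[80,140],P);cv2.imwrite("pics/t10.png",c)
c=cv2.resize(j["color"][90:200,190:330,::-1],None,fx=5.5,fy=5.4,interpolation=cv2.INTER_CUBIC)
dr(c,j,[5.5,5.4],[190,90],P);cv2.imwrite("pics/s10.png",c)
E
```

```text
body corner +x [-31.6 -36.9 135.6]
body corner -x [-81.  -36.4 135.6]
cap end +x [-39.8 -82.5 115. ]
cap end -x [-70.6 -78.9 115. ]
cap centre side [-53.4 -71.6 110.6]
```

View pics/t10.png

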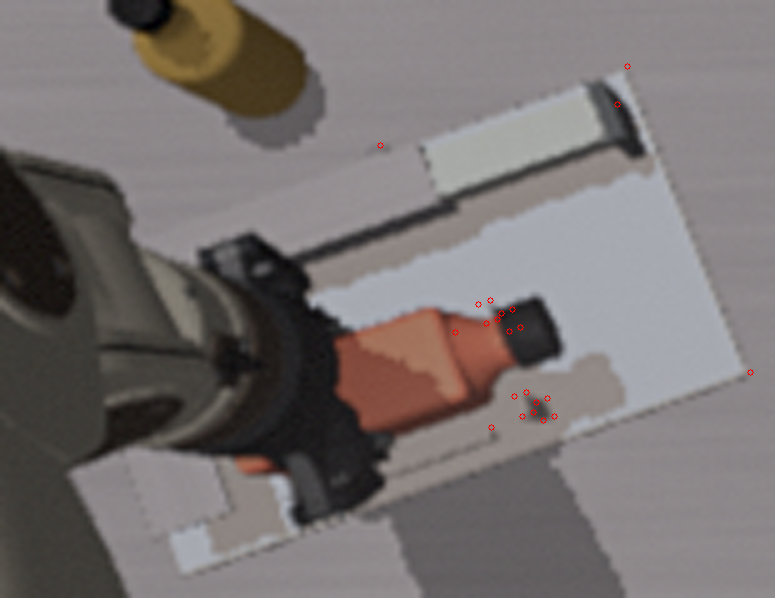

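View pics/s10.png

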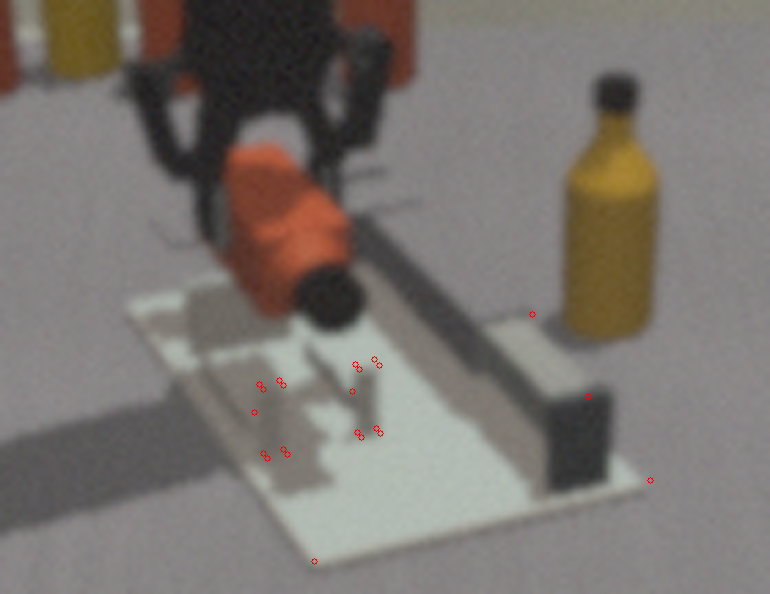

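>>> {"method": "arm_command", "body": {"rows": [{"travel": [0, 1.5, 1], "rotation": [-0.2, 0, 0], "fingers": -1}, {"travel": [5, 2.7, 2], "rotation": [-0.2, -0.2, 0], "fingers": -1}, {"travel": [13, 2.7, 2], "rotation": [-0.2, -0.2, 0], "fingers": -1}, {"travel": [20, 2.7, 2], "rotation": [-0.2, -0.2, 0], "fingers": -1}, {"travel": [20, 2.7, 2], "rotation": [-0.2, -0.2, 0], "fingers": -1}]}}

```text
t: 12.92
position: [0.4535, 0.2308, 0.0798]
ee_rot: [-0.122, 0.698, 0.122, 0.695]
wrist_force: [0.1, 0.7, -2.5]
finger_gap: 0.0498
```

```bash
python3 - <<'E'
from h import *
goto(j2w(-49.6,20,26),TH)
i=arm.get_image("top");np.save("/tmp/top11.npy",i,allow_pickle=True)
cv2.imwrite("pics/t11.png",cv2.resize(i["color"][170:250,110:210,::-1],None,fx=7,fy=7,interpolation=cv2.INTER_CUBIC))
i=arm.get_image("side");np.save("/tmp/side11.npy",i,allow_pickle=True)
cv2.imwrite("pics/s11.png",cv2.resize(i["color"][110:190,200:290,::-1],None,fx=8,fy=7,interpolation=cv2.INTER_CUBIC))
E
```

```text
f 0 rot [ 0.1 -0.2  0. ]
 f 180 rot [-179.9   -0.    -0.4]
travel [53.8 -0.6  1.4] j6 1.695 tcp [0.4535 0.2308 0.0798] jig [-50.7  20.6  79.8] F [ 0.1  0.7 -2.5] gap 0.0498 t 12.925
```

View pics/t11.png

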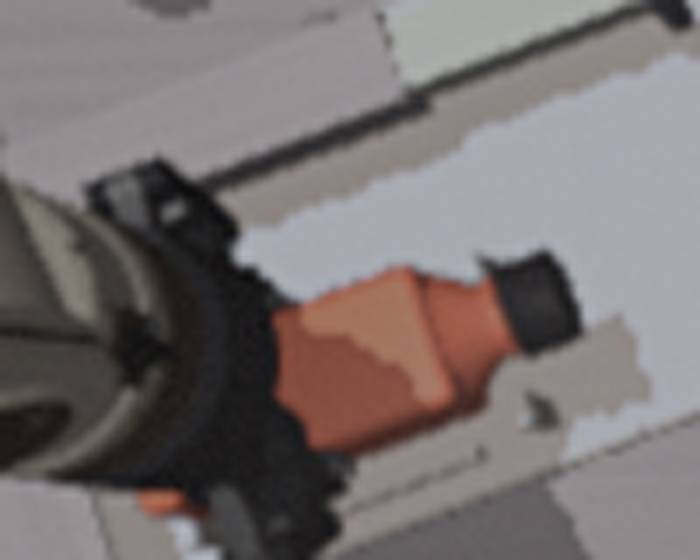

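View pics/s11.png

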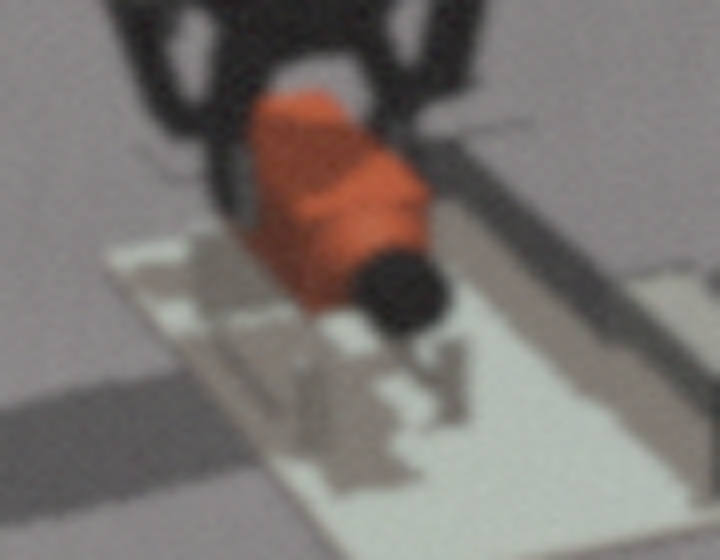

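```bash
python3 - <<'E'
from h import *
j=np.load("/tmp/side11.npy",allow_pickle=True).item();i=np.load("/tmp/top11.npy",allow_pickle=True).item()
S=lambda p:((proj(j,p)[0]-[200,110]+.4)*[8,7]).round(0)
T=lambda p:((proj(i,p)[0]-[110,170]+.4)*7).round(0)
tx,ty,tz=-50.7,20.6+1.2,79.8-16.9
for n,x,y,z in (("capend c",tx,ty-95,tz+25),("cap back c",tx,ty-75,tz+25),("capend top",tx,ty-95,tz+42),("cap L",tx-17,ty-95,tz+25),("cap R",tx+17,ty-95,tz+25),("post- top",-76.5,-44,50),("post- bot",-76.5,-44,8),("post+ top",-23.5,-44,50),("post+ bot",-23.5,-44,8),("body +x front top",tx+25,ty-55,tz+50),("body -x front top",tx-25,ty-55,tz+50),("body -x front bot",tx-25,ty-55,tz)):
    print(n,"side",S(j2w(x,y,z)),"top",T(j2w(x,y,z)))
c=i["color"];
E
```

```text
capend c side [413. 298.] top [559. 292.]
cap back c side [392. 276.] top [503. 313.]
capend top side [411. 259.] top [547. 286.]
cap L side [366. 306.] top [576. 339.]
cap R side [459. 289.] top [542. 245.]
post- top side [318. 362.] top [532. 402.]
post- bot side [323. 452.] top [561. 410.]
post+ top side [457. 336.] top [482. 261.]
post+ bot side [460. 425.] top [513. 274.]
body +x front top side [435. 185.] top [401. 257.]
body -x front top side [299. 209.] top [451. 399.]
body -x front bot side [307. 322.] top [492. 409.]
```

>>> {"method": "arm_command", "body": {"rows": [{"travel": [3, 0, 1.2], "rotation": [0, -0.2, 0], "fingers": -1}, {"travel": [10, 0, 1.2], "rotation": [0, -0.2, 0], "fingers": -1}, {"travel": [18, 0, 1.2], "rotation": [0, -0.2, 0], "fingers": -1}, {"travel": [26, 0, 1.2], "rotation": [0, -0.2, 0], "fingers": -1}, {"travel": [34, 0, 1.2], "rotation": [0, -0.2, 0], "fingers": -1}]}}

```text
t: 13.65
position: [0.4552, 0.2314, 0.0461]
ee_rot: [-0.122, 0.696, 0.122, 0.697]
wrist_force: [0.8, -0.3, -2.9]
finger_gap: 0.0494
```

```bash
python3 - <<'E'
from h import *
goto(j2w(-49.6,20,25),TH);s=arm.get_state();print("Fjig",Rz(-TH)@s["wrist_force"],s["ft_torque"])
E
```

```text
f 0 rot [0.1 0.1 0. ]
 f 180 rot [-1.799e+02 -0.000e+00  1.000e-01]
travel [21.1 -0.6 -0.7] j6 1.695 tcp [0.4552 0.2314 0.0461] jig [-48.9  20.6  46.1] F [ 0.8 -0.3 -2.9] gap 0.0494 t 13.65
Fjig [ 0.67964783 -0.57045965 -2.89991982] [0.03148419 0.00232822 0.0128135 ]
```

Bottle bottom is now at about 29 mm, below the post tops, and nothing is touching. I'll keep going down.

>>> {"method": "arm_command", "body": {"rows": [{"travel": [5, -0.3, -0.7], "rotation": [0, 0, 0], "fingers": -1}, {"travel": [10, -0.3, -0.7], "rotation": [0, 0, 0], "fingers": -1}, {"travel": [14, -0.3, -0.7], "rotation": [0, 0, 0], "fingers": -1}, {"travel": [17, -0.3, -0.7], "rotation": [0, 0, 0], "fingers": -1}, {"travel": [19, -0.3, -0.7], "rotation": [0, 0, 0], "fingers": -1}]}}

```text
t: 14.28
position: [0.4549, 0.231, 0.0278]
ee_rot: [-0.122, 0.696, 0.122, 0.697]
wrist_force: [-0.2, 0.5, -1.9]
finger_gap: 0.0495
```

```bash
python3 - <<'E'
from h import *
goto(j2w(-49.6,20,25),TH);s=arm.get_state();print("Fjig",Rz(-TH)@s["wrist_force"],s["ft_torque"])
i=arm.get_image("side")
cv2.imwrite("pics/s12.png",cv2.resize(i["color"][110:190,200:290,::-1],None,fx=8,fy=7,interpolation=cv2.INTER_CUBIC))
E
```

```text
f 0 rot [ 0.1  0.1 -0. ]
 f 180 rot [-179.9    0.     0.2]
travel [ 2.8 -0.3 -0.3] j6 1.694 tcp [0.4549 0.231  0.0278] jig [-49.3  20.3  27.8] F [-0.2  0.5 -1.9] gap 0.0495 t 14.275
Fjig [-0.0554948   0.52557142 -1.87001421] [ 0.02692177 -0.00285991 -0.04136204]
```

View pics/s12.png

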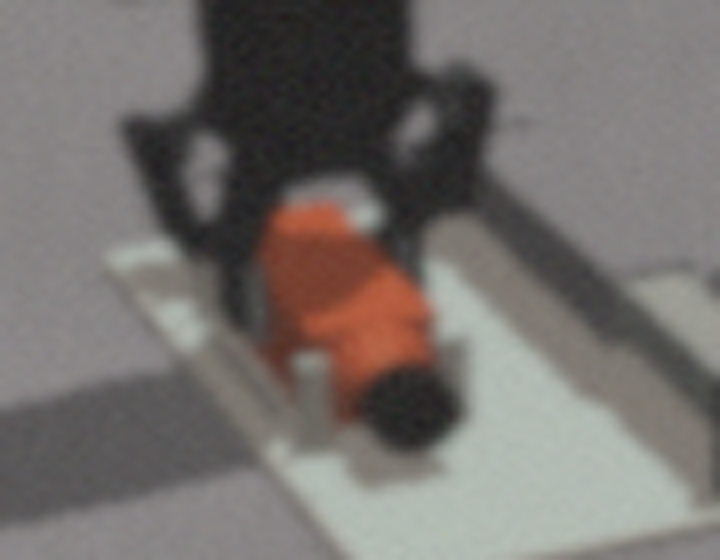

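>>> {"method": "arm_command", "body": {"rows": [{"travel": [1.5, 0, 0], "rotation": [0, 0, 0], "fingers": -1}, {"travel": [3, 0, 0], "rotation": [0, 0, 0], "fingers": -1}, {"travel": [3, 0, 0], "rotation": [0, 0, 0], "fingers": -1}]}}

```text
t: 14.7
position: [0.455, 0.2311, 0.025]
ee_rot: [-0.122, 0.696, 0.122, 0.697]
wrist_force: [-0.7, 0.2, -1.3]
finger_gap: 0.0495
```

```bash
python3 - <<'E'
from h import *
goto(j2w(-49.6,20,25),TH);s=arm.get_state();print("Fjig",Rz(-TH)@s["wrist_force"],s["ft_torque"])
E
```

```text
f 0 rot [ 0.1  0.1 -0. ]
 f 180 rot [-179.9    0.     0.2]
travel [ 0.  -0.4 -0.4] j6 1.694 tcp [0.455  0.2311 0.025 ] jig [-49.2  20.4  25. ] F [-0.7  0.2 -1.3] gap 0.0495 t 14.7
Fjig [-0.59777831  0.38070324 -1.29745675] [ 0.01763427  0.0329777  -0.0213476 ]
```

>>> {"method": "arm_command", "body": {"rows": [{"travel": [1, 0, 0], "rotation": [0, 0, 0], "fingers": -1}, {"travel": [1.5, 0, 0], "rotation": [0, 0, 0], "fingers": -1}, {"travel": [1.5, 0, 0], "rotation": [0, 0, 0], "fingers": -1}]}}

```text
t: 15.08
position: [0.455, 0.2312, 0.0248]
ee_rot: [-0.122, 0.696, 0.122, 0.697]
wrist_force: [-3.1, -1.0, 9.1]
finger_gap: 0.0495
```

>>> {"method": "arm_command", "body": {"rows": [{"travel": [-1, 0, 0], "rotation": [0, 0, 0], "fingers": 0.3}, {"travel": [-1, 0, 0], "rotation": [0, 0, 0], "fingers": 0.6}, {"travel": [-1, 0, 0], "rotation": [0, 0, 0], "fingers": 0.8}, {"travel": [-25, 0, 0], "rotation": [0, 0, 0], "fingers": 0.8}, {"travel": [-70, 0, 0], "rotation": [0, 0, 0], "fingers": 0.8}]}}

```text
t: 15.7
position: [0.4531, 0.2301, 0.092]
ee_rot: [-0.122, 0.698, 0.121, 0.695]
wrist_force: [0.5, 0.7, -0.4]
finger_gap: 0.0764
```

```bash
python3 - <<'E'
from h import *
goto(j2w(58,-19.5,140),TH)
i=arm.get_image("side");np.save("/tmp/side13.npy",i,allow_pickle=True)
cv2.imwrite("pics/s13.png",cv2.resize(i["color"][110:190,200:290,::-1],None,fx=8,fy=7,interpolation=cv2.INTER_CUBIC))
E
```

```text
f 0 rot [ 0.1 -0.2  0. ]
 f 180 rot [-1.799e+02 -1.000e-01 -3.000e-01]
travel [-48.3 -39.7 109.2] j6 1.694 tcp [0.4531 0.2301 0.092 ] jig [-51.4  20.1  92. ] F [ 0.5  0.7 -0.4] gap 0.0764 t 15.7
```

View pics/s13.png

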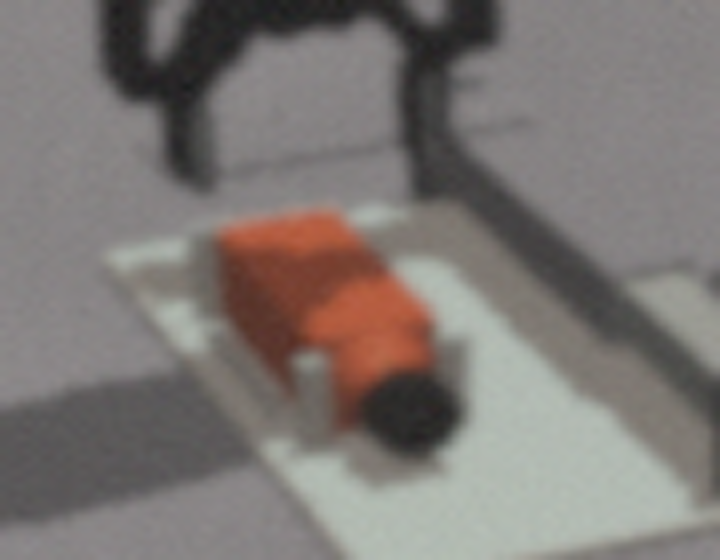

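>>> {"method": "arm_command", "body": {"rows": [{"travel": [-25, -5, 15], "rotation": [0, 0, 0], "fingers": 0.7}, {"travel": [-30, -25, 60], "rotation": [0, 0, 0], "fingers": 0.7}, {"travel": [-30, -38, 98], "rotation": [0, 0, 0], "fingers": 0.7}, {"travel": [-30, -39.7, 109], "rotation": [0, 0, 0], "fingers": 0.7}, {"travel": [-30, -39.7, 109], "rotation": [0, 0, 0], "fingers": 0.7}]}}

```text
t: 16.38
position: [0.5704, 0.2306, 0.1226]
ee_rot: [-0.122, 0.697, 0.122, 0.697]
wrist_force: [0.1, 0.1, 0.5]
finger_gap: 0.0725
```

>>> {"method": "arm_command", "body": {"rows": [{"travel": [0, 0, 0], "rotation": [0, 0, 0], "fingers": 0.7}, {"travel": [0, 0, 0], "rotation": [0, 0, 0], "fingers": 0.7}]}}

```text
t: 16.62
position: [0.5696, 0.2308, 0.1237]
ee_rot: [-0.122, 0.696, 0.122, 0.697]
wrist_force: [0.1, -0.1, -0.4]
finger_gap: 0.0728
```

```bash
python3 - <<'E'
from h import *
goto(j2w(58,-19.5,26),TH)
i=arm.get_image("top");np.save("/tmp/top14.npy",i,allow_pickle=True)
cv2.imwrite("pics/t14.png",cv2.resize(i["color"][140:270,80:235,::-1],None,fx=5,fy=4.6,interpolation=cv2.INTER_CUBIC))
P=cloud(i)
for p in [(-50,0,58),(-50,-25,58),(-65,-30,58),(-35,-30,58),(-50,50,58),(-50,65,58)]:
    u=proj(i,j2w(*p))[0].round().astype(int);print(p,w2j(P[u[1],u[0]]))
E
```

```text
f 0 rot [ 0.1  0.1 -0. ]
 f 180 rot [-1.799e+02  0.000e+00  1.000e-01]
travel [97.7 -0.8 -0.6] j6 1.608 tcp [0.5696 0.2308 0.1237] jig [ 58.5 -18.7 123.7] F [ 0.1 -0.1 -0.4] gap 0.0728 t 16.625
(-50, 0, 58) [-49.5  -0.3  58.5]
(-50, -25, 58) [-49.1 -26.   57.8]
(-65, -30, 58) [-66.2 -30.1  57.2]
(-35, -30, 58) [-35.  -30.4  56.3]
(-50, 50, 58) [-51.3  48.7  59.3]
(-50, 65, 58) [-50.6  63.9  59.3]
```

View pics/t14.png

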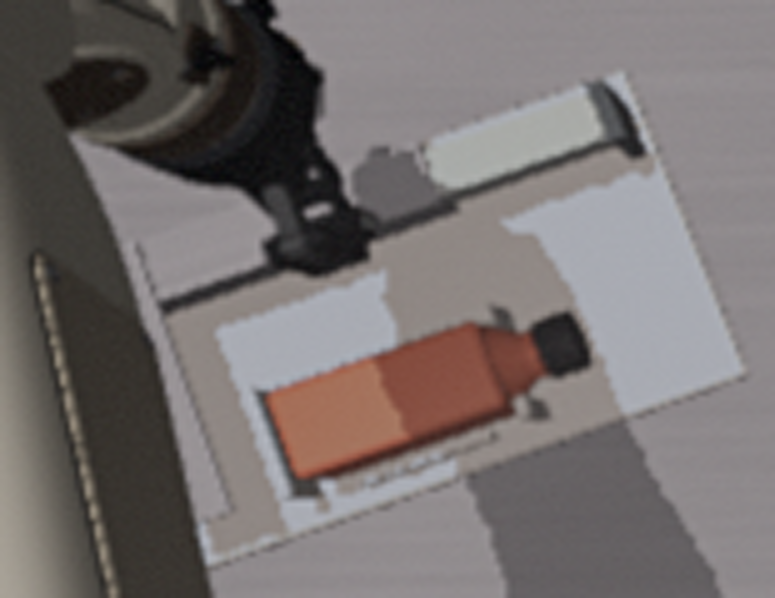

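>>> {"method": "arm_command", "body": {"rows": [{"travel": [25, -0.8, -0.5], "rotation": [0, 0, 0], "fingers": 0.7}, {"travel": [50, -0.8, -0.5], "rotation": [0, 0, 0], "fingers": 0.7}, {"travel": [75, -0.8, -0.5], "rotation": [0, 0, 0], "fingers": 0.7}, {"travel": [93, -0.8, -0.5], "rotation": [0, 0, 0], "fingers": 0.7}, {"travel": [97, -0.8, -0.5], "rotation": [0, 0, 0], "fingers": 0.7}]}}

```text
t: 17.3
position: [0.5692, 0.2295, 0.0254]
ee_rot: [-0.122, 0.697, 0.122, 0.696]
wrist_force: [-0.4, -0.1, 0.8]
finger_gap: 0.0726
```

>>> {"method": "arm_command", "body": {"rows": [{"travel": [0, 0, 0], "rotation": [0, 0, 0], "fingers": 0.7}, {"travel": [0, 0, 0], "rotation": [0, 0, 0], "fingers": 0.3}]}}

```text
t: 17.55
position: [0.5714, 0.2302, 0.0278]
ee_rot: [-0.122, 0.695, 0.122, 0.698]
wrist_force: [-0.3, 0.6, -0.3]
finger_gap: 0.0565
```

```bash
python3 - <<'E'
from h import *
goto(j2w(55,-19.5,26),TH)
E
```

```text
f 0 rot [ 0.1  0.2 -0. ]
 f 180 rot [-179.9    0.     0.3]
travel [ 1.8  0.4 -5. ] j6 1.607 tcp [0.5714 0.2302 0.0278] jig [ 60.  -19.9  27.8] F [-0.3  0.6 -0.3] gap 0.0565 t 17.55
```

>>> {"method": "arm_command", "body": {"rows": [{"travel": [1, 0, 0], "rotation": [0, 0, 0], "fingers": -1}, {"travel": [1, 0, -2], "rotation": [0, 0, 0], "fingers": -1}, {"travel": [1, 0, -4], "rotation": [0, 0, 0], "fingers": -1}, {"travel": [1, 0, -4], "rotation": [0, 0, 0], "fingers": -1}, {"travel": [1, 0, -4], "rotation": [0, 0, 0], "fingers": -1}]}}

```text
t: 18.18
position: [0.5673, 0.2286, 0.0272]
ee_rot: [-0.122, 0.695, 0.122, 0.698]
wrist_force: [-0.5, 0.4, 7.6]
finger_gap: 0.0336
```

```bash
python3 - <<'E'
from h import *
goto(j2w(55,-19.5-80,26),TH);s=arm.get_state();print("Fjig",Rz(-TH)@s["wrist_force"],s["ft_torque"])
E
```

```text
f 0 rot [ 0.1  0.2 -0. ]
 f 180 rot [-179.9    0.     0.3]
travel [  1.2 -79.5  -0.8] j6 1.607 tcp [0.5673 0.2286 0.0272] jig [ 55.7 -20.   27.2] F [-0.5  0.4  7.6] gap 0.0336 t 18.175
Fjig [-0.29086058  0.56750154  7.62308756] [-0.46127242  1.20567923 -0.06518657]
```

>>> {"method": "arm_command", "body": {"rows": [{"travel": [0, -5, 0], "rotation": [0, 0, 0], "fingers": -1}, {"travel": [0, -12, 0], "rotation": [0, 0, 0], "fingers": -1}, {"travel": [0, -22, 0], "rotation": [0, 0, 0], "fingers": -1}, {"travel": [0, -32, 0], "rotation": [0, 0, 0], "fingers": -1}, {"travel": [0, -40, 0], "rotation": [0, 0, 0], "fingers": -1}]}}

```text
t: 18.8
position: [0.5803, 0.193, 0.0273]
ee_rot: [-0.121, 0.696, 0.124, 0.697]
wrist_force: [-3.1, 5.7, 6.9]
finger_gap: 0.0333
```

```bash
python3 - <<'E'
from h import *
goto(j2w(55,-19.5-80,26),TH);s=arm.get_state();print("Fjig",Rz(-TH)@s["wrist_force"],s["ft_torque"])
j=arm.get_image("side")
cv2.imwrite("pics/s15.png",cv2.resize(j["color"][80:190,210:340,::-1],None,fx=6,fy=5.4,interpolation=cv2.INTER_CUBIC))
E
```

```text
f 0 rot [ 0.1  0.2 -0.2]
 f 180 rot [-179.9    0.4    0.3]
travel [  1.1 -41.6  -0.9] j6 1.542 tcp [0.5803 0.193  0.0273] jig [ 55.8 -57.9  27.3] F [-3.1  5.7  6.9] gap 0.0333 t 18.8
Fjig [-0.97054818  6.42277904  6.88561644] [ 0.74038575  1.20750568 -0.1203723 ]
```

View pics/s15.png

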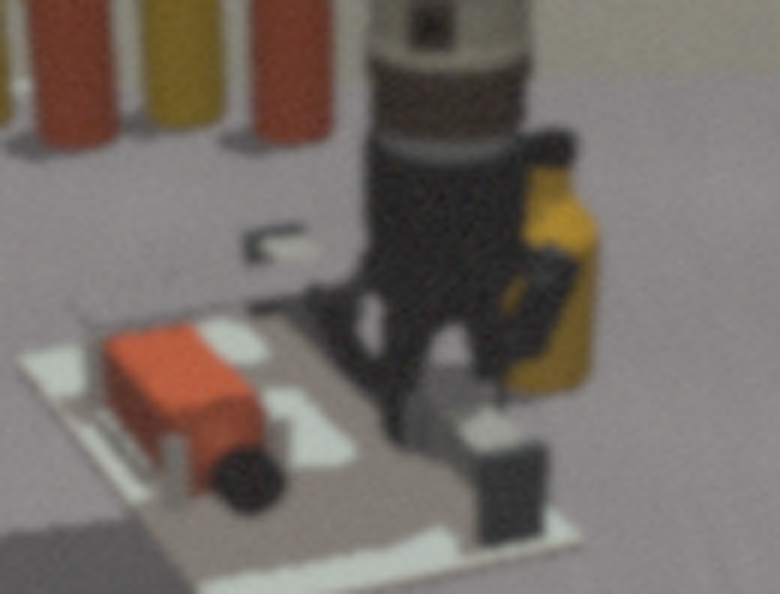

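Sliding back well, and the plate clears the bottle. I'll continue slowly.

>>> {"method": "arm_command", "body": {"rows": [{"travel": [0, -8, 0], "rotation": [0, 0, 0], "fingers": -1}, {"travel": [0, -17, 0], "rotation": [0, 0, 0], "fingers": -1}, {"travel": [0, -25, 0], "rotation": [0, 0, 0], "fingers": -1}, {"travel": [0, -32, 0], "rotation": [0, 0, 0], "fingers": -1}, {"travel": [0, -37, 0], "rotation": [0, 0, 0], "fingers": -1}]}}

```text
t: 19.48
position: [0.5933, 0.1569, 0.0273]
ee_rot: [-0.121, 0.695, 0.123, 0.698]
wrist_force: [-1.6, 1.3, 7.6]
finger_gap: 0.0334
```

>>> {"method": "arm_command", "body": {"rows": [{"travel": [0, -1, 0], "rotation": [0, 0, 0], "fingers": -1}, {"travel": [0, -2, 0], "rotation": [0, 0, 0], "fingers": -1}, {"travel": [0, -2, 0], "rotation": [0, 0, 0], "fingers": -1}]}}

```text
t: 19.85
position: [0.5945, 0.1535, 0.0273]
ee_rot: [-0.122, 0.695, 0.122, 0.698]
wrist_force: [0.3, -2.9, 7.0]
finger_gap: 0.0333
```

```bash
python3 - <<'E'
from h import *
goto(j2w(55,-19.5-80,26),TH);s=arm.get_state();print("Fjig",Rz(-TH)@s["wrist_force"],s["ft_torque"])
i=arm.get_image("top")
cv2.imwrite("pics/t16.png",cv2.resize(i["color"][140:270,80:235,::-1],None,fx=5,fy=4.6,interpolation=cv2.INTER_CUBIC))
E
```

```text
f 0 rot [0.  0.2 0.1]
 f 180 rot [-1.8e+02 -1.0e-01  3.0e-01]
travel [ 1.3  0.4 -0.8] j6 1.478 tcp [0.5945 0.1535 0.0273] jig [ 55.8 -99.9  27.3] F [ 0.3 -2.9  7. ] gap 0.0333 t 19.85
Fjig [-0.66074409 -2.81331713  6.98569938] [-0.36818473  0.9551916   0.1357674 ]
```

View pics/t16.png

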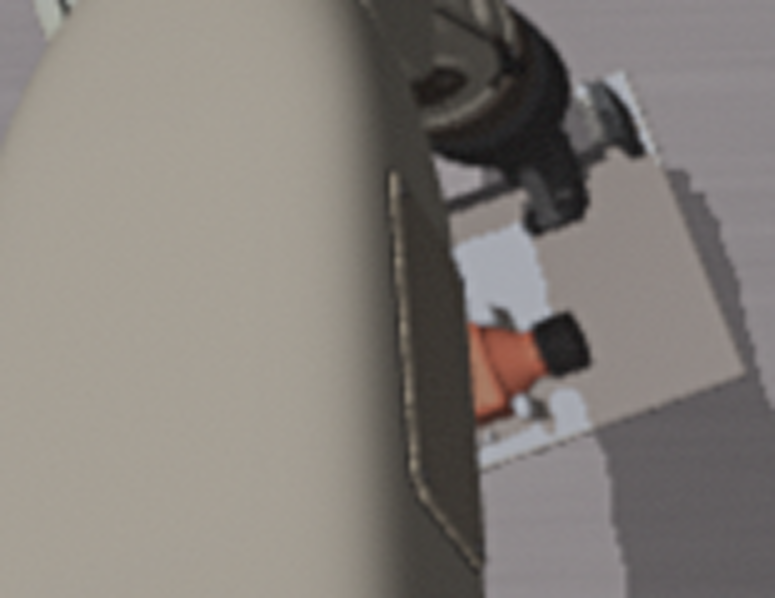

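>>> {"method": "arm_command", "body": {"rows": [{"travel": [0, -1.5, 0], "rotation": [0, 0, 0], "fingers": -1}, {"travel": [0, -3, 0], "rotation": [0, 0, 0], "fingers": -1}, {"travel": [0, -3, 0], "rotation": [0, 0, 0], "fingers": -1}]}}

```text
t: 20.27
position: [0.5952, 0.1518, 0.0273]
ee_rot: [-0.122, 0.695, 0.122, 0.698]
wrist_force: [-0.8, 0.8, 7.3]
finger_gap: 0.0337
```

```bash
python3 - <<'E'
from h import *
goto(j2w(55,-19.5-80,26),TH);s=arm.get_state();print("Fjig",Rz(-TH)@s["wrist_force"],s["ft_torque"])
E
```

```text
f 0 rot [ 0.1  0.2 -0. ]
 f 180 rot [-1.799e+02  1.000e-01  3.000e-01]
travel [ 1.3  2.3 -0.8] j6 1.473 tcp [0.5952 0.1518 0.0273] jig [  55.8 -101.8   27.3] F [-0.8  0.8  7.3] gap 0.0337 t 20.275
Fjig [-0.45582038  1.05899758  7.28647618] [0.07899576 1.05603024 0.02851195]
```

>>> {"method": "arm_command", "body": {"rows": [{"travel": [0, -1, 0], "rotation": [0, 0, 0], "fingers": -1}, {"travel": [0, -2, 0], "rotation": [0, 0, 0], "fingers": -1}, {"travel": [0, -2, 0], "rotation": [0, 0, 0], "fingers": -1}]}}

```text
t: 20.65
position: [0.5957, 0.1502, 0.0273]
ee_rot: [-0.121, 0.695, 0.123, 0.698]
wrist_force: [-1.5, 1.3, 7.1]
finger_gap: 0.0334
```

```bash
python3 - <<'E'
from h import *
goto(j2w(55,-19.5-80,26),TH);s=arm.get_state();print("Fjig",Rz(-TH)@s["wrist_force"],s["ft_torque"])
j=arm.get_image("side")
cv2.imwrite("pics/s17.png",cv2.resize(j["color"][80:190,210:340,::-1],None,fx=6,fy=5.4,interpolation=cv2.INTER_CUBIC))
E
```

```text
f 0 rot [ 0.1  0.2 -0.1]
 f 180 rot [-1.799e+02  1.000e-01  3.000e-01]
travel [ 1.3  3.9 -0.8] j6 1.47 tcp [0.5957 0.1502 0.0273] jig [  55.8 -103.4   27.3] F [-1.5  1.3  7.1] gap 0.0334 t 20.65
Fjig [-0.93712519  1.73722012  7.07879633] [0.12932717 1.05872689 0.04268907]
```

View pics/s17.png

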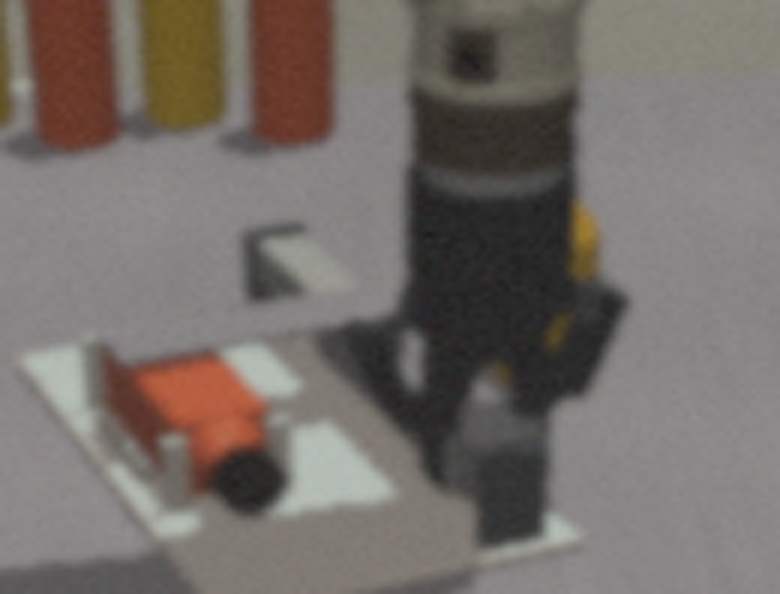

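>>> {"method": "arm_command", "body": {"rows": [{"travel": [0, -1, 0], "rotation": [0, 0, 0], "fingers": -1}, {"travel": [0, -2, 0], "rotation": [0, 0, 0], "fingers": -1}, {"travel": [0, -2, 0], "rotation": [0, 0, 0], "fingers": -1}]}}

```text
t: 21.08
position: [0.5958, 0.15, 0.0273]
ee_rot: [-0.121, 0.696, 0.124, 0.697]
wrist_force: [-3.9, 5.9, 8.0]
finger_gap: 0.0337
```

```bash
python3 - <<'E'
from h import *
goto(j2w(55,-19.5-80,26),TH);s=arm.get_state();print("Fjig",Rz(-TH)@s["wrist_force"],s["ft_torque"])
E
```

```text
f 0 rot [ 0.1  0.2 -0.2]
 f 180 rot [-179.9    0.4    0.3]
travel [ 1.3  4.2 -0.8] j6 1.467 tcp [0.5958 0.15   0.0273] jig [  55.8 -103.7   27.3] F [-3.9  5.9  8. ] gap 0.0337 t 21.075
Fjig [-1.70754132  6.91351494  7.96065088] [ 0.77416218  1.28943035 -0.1394035 ]
```

>>> {"method": "arm_command", "body": {"rows": [{"travel": [0, 2, 0], "rotation": [0, 0, 0], "fingers": -1}, {"travel": [0, 3.5, 0], "rotation": [0, 0, 0], "fingers": -1}, {"travel": [0, 3.5, 0], "rotation": [0, 0, 0], "fingers": -1}]}}

```text
t: 21.45
position: [0.5954, 0.151, 0.0273]
ee_rot: [-0.122, 0.695, 0.122, 0.698]
wrist_force: [-0.9, -0.7, 5.5]
finger_gap: 0.0334
```

>>> {"method": "arm_command", "body": {"rows": [{"travel": [0, 0, 0], "rotation": [0, 0, 0], "fingers": 0.3}, {"travel": [0, 0, 0], "rotation": [0, 0, 0], "fingers": 0.6}, {"travel": [-20, 0, 0], "rotation": [0, 0, 0], "fingers": 0.6}, {"travel": [-70, 0, 0], "rotation": [0, 0, 0], "fingers": 0.6}, {"travel": [-130, 0, 0], "rotation": [0, 0, 0], "fingers": 0.6}]}}

```text
t: 22.08
position: [0.5936, 0.1504, 0.1551]
ee_rot: [-0.122, 0.697, 0.122, 0.696]
wrist_force: [2.1, 0.4, -0.4]
finger_gap: 0.0682
```

>>> {"method": "arm_command", "body": {"rows": [{"travel": [-30, -60, -20], "rotation": [4, 0, 0], "fingers": 0.6}, {"travel": [-40, -120, -60], "rotation": [8, 0, 0], "fingers": 0.6}, {"travel": [-40, -170, -100], "rotation": [12, 0, 0], "fingers": 0.6}, {"travel": [-40, -200, -130], "rotation": [14, 0, 0], "fingers": 0.6}, {"travel": [-40, -200, -130], "rotation": [14, 0, 0], "fingers": 0.6}]}}

```text
t: 22.7
position: [0.5387, -0.0853, 0.1954]
ee_rot: [-0.034, 0.706, 0.034, 0.707]
wrist_force: [0.4, 1.0, 0.7]
finger_gap: 0.0684
```

```bash
python3 - <<'E'
from h import *
s=arm.get_state();print(s["t"],s["position"],s["wrist_force"])
i=arm.get_image("top");np.save("/tmp/top18.npy",i,allow_pickle=True)
cv2.imwrite("pics/t18.png",cv2.resize(i["color"][:,:,::-1],(800,600),interpolation=cv2.INTER_CUBIC))
cv2.imwrite("pics/t18c.png",cv2.resize(i["color"][150:270,80:235,::-1],None,fx=5,fy=5,interpolation=cv2.INTER_CUBIC))
j=arm.get_image("side");cv2.imwrite("pics/s18.png",cv2.resize(j["color"][115:200,200:315,::-1],None,fx=6.5,fy=6.5,interpolation=cv2.INTER_CUBIC))
i0=np.load("/tmp/top.npy",allow_pickle=True).item()
kp=np.array([[213,187],[293,155],[390,442],[315,472]])/5+[80,150]-.4
for c in(i0,i):
    cs,w=quad(c["color"][:,:,1].astype(np.float32),kp,.068,c,half=3);print(cs.round(1).tolist(),w2j(np.r_[w.mean(0),.068]))
E
```

```text
22.7 [ 0.53868254 -0.08532169  0.1954378 ] [0.37727459 0.95078167 0.73059223]
[[122.80000305175781, 186.0], [137.6999969482422, 180.5], [157.10000610351562, 237.39999389648438], [142.60000610351562, 245.60000610351562]] [-5.4 42.9 68. ]
[[122.9000015258789, 186.0], [137.89999389648438, 180.39999389648438], [158.10000610351562, 237.60000610351562], [143.0, 244.10000610351562]] [-5.  41.7 68. ]
```

View pics/t18.png

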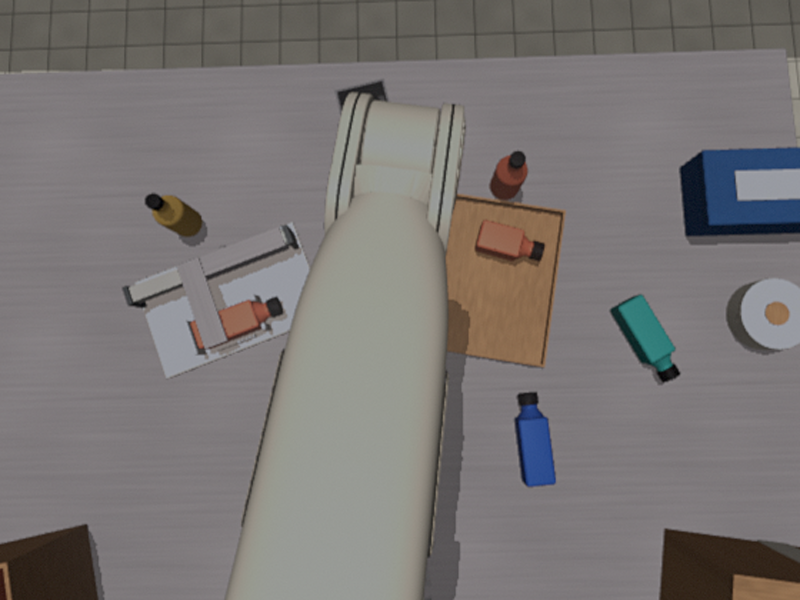

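View pics/t18c.png

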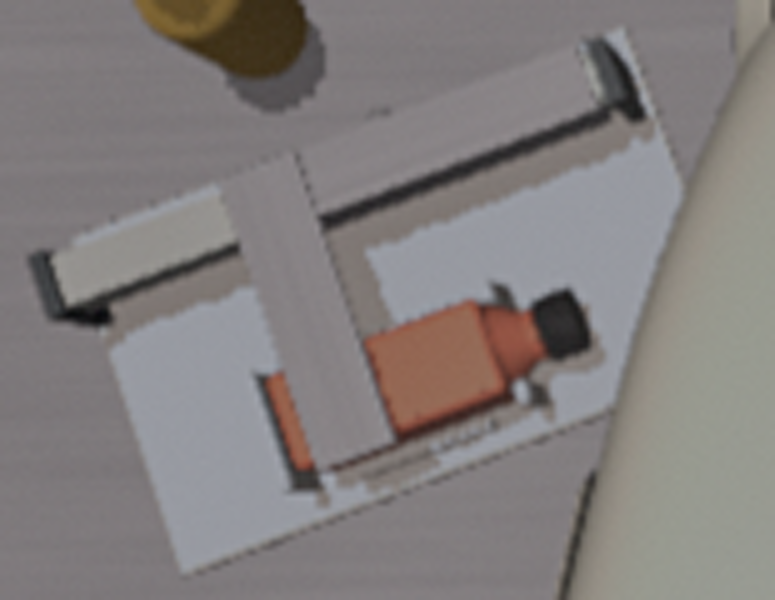

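View pics/s18.png

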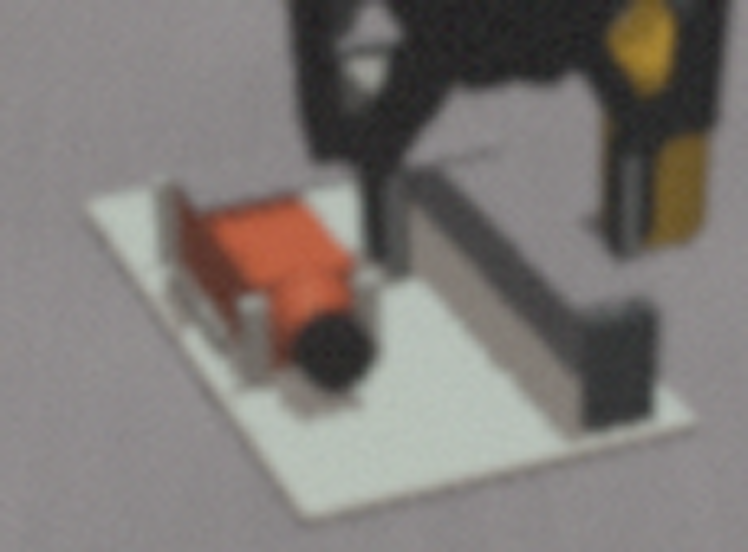

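>>> {"method": "arm_command", "body": {"rows": [{"travel": [0, 0, 0], "rotation": [0, 0, 0], "fingers": 0.6}, {"travel": [0, 0, 0], "rotation": [0, 0, 0], "fingers": 0.6}]}}

```text
t: 23.05
position: [0.5408, -0.0802, 0.1951]
ee_rot: [-0.037, 0.706, 0.037, 0.707]
wrist_force: [0.3, 0.9, -0.2]
finger_gap: 0.0685
```

```bash
python3 - <<'E'
from workcell import arm
print(arm.hand_in())
E
```

```text
the job is handed in; nothing more can be done
None
```

The job is done and handed in at about 23 s. I pinched the button and slid the sleeve open until it locked. Then I laid the longer orange bottle in the pocket with its neck between the posts, pinched again and slid the sleeve back until it locked.

**Checks that passed**
- **Sleeve locks:** pushing further was blocked at both ends, with about 11 N when open and 7 N when closed.
- **Button:** it shows as a small speck at the same top-view pixel as at the start. That is faint evidence on its own, but it agrees with the lock felt.
- **Keeper plate:** it lies over the bottle, within about 1 mm of where it started.
- **Bottle:** it came to rest on the pocket floor, and its top measured 56–59 mm against the 58 mm expected.
- **Everything else:** the short bottle and the round bottles look unmoved. The arm hid most of the cap tub in the last picture, but I never went near it.

**Checks that disagreed**
- **Jig position:** the cameras and edge fits differed by 2–6 mm along the jig. I settled it by the grip on the sleeve and the two views together.
- **Bottle height:** its depth readings sloped by about 2–3 mm along its length, which I took as camera noise.

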